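# Set up the run-out check behind the rotors

### The arm

A 7-joint arm with a two-finger parallel gripper is mounted at the origin on a cart in front of the work surface, level with it; the furniture and walls round the work are solid. World frame = base frame: x ahead of the robot, y to its left, z up, the work surface at z = 0. Lengths are in m, angles in rad, forces in N, time in s.
With the tool pointing down it reaches from about 0.425 to 0.925 m from the base axis. Payload 6.8 kg.
Tool frame: the origin (TCP) lies on the centre line of the jaws, within the pads' length; the fingertips stand 14 mm ahead of it and the grasp point (between the pads) lies 5 mm behind it (r.tips_ahead is the distance from the TCP to the fingertips, in m); z points along the fingers, y is the line along which they close (so a half turn about z gives the same grasp; the last joint's range is limited). The gripper opens to 85 mm and grips with 20 to 120 N. Pads are 22 mm wide; open, the fingers measure 114 mm over their backs; the gripper's body (76 mm by 85 mm) begins 54 mm behind the grasp point. The pads swing forward as they close: fully open they stand 13 mm farther back than shut.
Start: joints at [-1.41, 0.477, 0.022, 1.555, -0.011, 1.109, -0.083], TCP at [0.179, 0.651, 0.245] pointing down, gripper open.
Joint ranges: [-2.96, 2.96], [-0.34, 2.1], [-1.41, 1.46], [0.24, 2.44], [-1.37, 4.51], [0.17, 1.92], [-2.96, 2.96]. Speed limits (rad/s): [2.39, 2.39, 3.14, 3.14, 3.14, 3.14, 3.14].

### API

Orientations are given as a rotation vector (axis times angle).
In Python, from bench import r, eyes gives the robot as it stands.
- The arm moves only by the tool step_arm, never from a script. Its argument "rows" is a list of rows, each a list of 6 numbers: the shift along the world's x, y, z in units of 60 cm (1.0 is 60 cm), then the turn, a rotation vector about the world's x, y, z in units of pi rad (1.0 is pi rad). In form: [[x, y, z, rx, ry, rz], ...]. A call has 1 to 5 rows; each row is the pose to reach, as a shift and turn from the pose commanded when the call began, turning the shorter way round; what a row does not reach only later rows make up. A row lasts 1/12 s, in which the tool goes at most 41.7 mm and 7.16 degrees, less where a joint would pass 70% of its speed; a pose out of reach is approached as far as the arm can. A call with a number of a shift or a turn outside -1 to 1 is refused whole. A call with a gripper value outside its range is refused whole. "jaw" is the closure, from 0 (fully open) to 1 (shut), set as the call begins (left out, the last holds). The fingers move at their own pace and stop on an object; "squeeze" is the grip in N (left out, the last holds). Time passes only in rows, so rows that repeat a pose let the fingers close. It gives the time, the measured TCP pose, the force, the opening and the grip force at its end, in the units of the state.
- r.get_obs(): the state, without advancing time (a new reading comes with each control period).
- eyes.grab_frame(name): name is "scene" or "side" or "wrist"; returns the picture (400x640x3 uint8, red, green, blue); there is no depth.
- eyes.camera_info(name): a dict with "mtx" (3x3 intrinsics, pixels), "k1" (the pictures are not rectified: a ray, as slopes to the right and down, at radius r is drawn at 1 + k1 r^2 times it, then the intrinsics apply), "extrinsics" (4x4, takes a point from camera to world coordinates); the wrist camera has in their place "tool_from_camera" (4x4, takes a point from camera to tool coordinates, whose origin is the TCP and whose axes are the flange's). Camera axes: x right, y down, z forward; pixel columns grow to the right and rows downward; lengths in m; the calibration is good to about 2 mm. A picture is of the moment at which its call begins: read the wrist's pose just before it. camera_info takes no time and is no camera call.
- r.hand_in(): hands the job in; it is judged then, once.
The state is a dict: "clock": time; "joints": joint angles; "qvel": joint speeds; "tau": joint torques, N m; "tcp_pos": TCP position; "orientation": TCP orientation; "contact_force": force on the tool from outside, world axes, zero at the start; "moment": the same for the moment, N m; "grip_width": finger opening in m; "gripper_force": force on a finger pad.
Only numpy, scipy, OpenCV 4.12 (cv2) and the standard library are available. Lean on these libraries where they do the work, as an engineer would, in place of code of your own. Each camera call takes 0.05 s, during which the arm holds its last target. There are 200 camera calls.

### The job

The V-block plate and its test arbor lie on the kit board behind the two rotors, too close to them to be reached. Stand both rotors in the bores of the empty rotor block, then tuck the plate's tongue fully under the hook bar of the steel base and lower its front edge flat inside the stop lugs, and lay the arbor centrally in its two Vs. Then put each rotor back upright in the bore of the kit board that it came from, without ever tipping one over or shifting the dial gauge and the seal plate that lie nearby.

Things in the scene. Friction and masses are not known exactly. Their poses are not given: they have to be found in the camera images.
- bare_rotor: Turbine rotor, 0.34 kg: grey-brown wheel 60 mm wide (z 6-31 mm), bare steel shaft up to z 157. Origin: bottom of the nose, on the axis; z up the shaft. Nose (12 mm wide) reaches 7 mm below the blades; in a bore the blades rest on the wood. Shaft 16 mm thick to z 80, narrowing to 11 at z 130 and 8 at the tip: hold it near z 120.
- wheeled_rotor: The same rotor with a bright finned compressor wheel (69 mm wide, z 96-124 mm) and a nut (to z 130) on its shaft, 0.46 kg. Hold it by the bare shaft tip above the nut, 11 mm thick narrowing to 8 at z 157 (fingertips not below z 131). Origin and axes as for bare_rotor.
- vblock_plate: Plate x -39..51, y -60..60 mm, 8 mm thick, from x 31 to its rear edge x 51 a tongue 4 mm thick; 0.45 kg. Origin: underside, below the middle of the dark grip bar (x -8..8, y -28..28, z 8-31; grip across x). V-blocks at y -45 and 45 (20 mm wide, x -20..20, to z 45), Vs along y, 90 degrees, bottom at x 0, z 30: the arbor's axis lies there at z 41. At the start x is along the board's x.
- arbor: Ground steel round bar, 16 mm thick, 130 mm long, 0.2 kg. Origin: its middle, on the axis; y along the bar. At the start in the groove at the back of the kit board, axis at z 27 mm, 4 mm above the wood.
- kit_board: Beech board 210 (x) x 182 (y) x 22 mm, fixed. Origin under its centre, +x towards the arbor, away from the robot. Bores 30 mm wide, 9 deep for the rotors' noses at x -60, y 36 and -36 mm (rotor's origin then at z 15); which rotor is in which varies. Recess 9 mm deep for the plate, x -23..73, y -63..63 (plate's origin at x 19, z 13). Groove 12 mm wide along y at x 88.
- rotor_block: Beech block 96 (x) x 170 (y) x 22 mm with two empty bores, fixed. Origin under its centre. Bores 30 mm wide, 9 deep at x 0, y 42 and -42 mm; a rotor standing in one has its origin at z 15. Either rotor may use either bore.
- base: Steel base, fixed. Origin on the bench below the seated plate's origin, axes as the plate's. Pocket (mm): floor z 10, rear wall x 54, side rails y -65 and 65; bright hook bar along y at the rear: front edge x 42, underside z 22, top 34. Bright stop lugs in front: inner face x -42, top z 19, so a level plate won't go in: slide the tongue, held 12 degrees lower, under the bar, then lower the front.
- dial_gauge: Bystander: dial gauge lying on its back, 108 (x) x 56 x 18 mm. Origin on its underside, midway along its length.
- seal_plate: Bystander: round turned steel plate, 66 mm wide, 10 mm high, with a ring of six small holes. Origin under its centre.
Things that resemble listed ones, but are neither listed nor needed, are in the scene too. Leave any red or turquoise look-alike of the wheeled_rotor alone.

How it is judged:
On the way, in this order (a step that is already met when the one before it is completed fails the run):
1. both rotors stand in the bores of the rotor block, let go (x of bare_rotor in the frame of rotor_block between -0.014 and 0.014 m and y of bare_rotor in the frame of rotor_block between -0.056 and 0.056 m and z of bare_rotor in the frame of rotor_block between 0.01 and 0.02 m and angle between each of bare_rotor, wheeled_rotor's own z axis and vertical below 0.1 rad and contact force between the fingers and bare_rotor below 0.05 N and x of wheeled_rotor in the frame of rotor_block between -0.014 and 0.014 m and y of wheeled_rotor in the frame of rotor_block between -0.056 and 0.056 m and z of wheeled_rotor in the frame of rotor_block between 0.01 and 0.02 m and contact force between the fingers and wheeled_rotor below 0.05 N), for 0.2 s.
2. the V-block plate is seated in the base: tongue under the hook bar, lying flat inside the stop lugs, the rotors not yet put back (x of vblock_plate in the frame of base between -0.007 and 0.007 m and y of vblock_plate in the frame of base between -0.009 and 0.009 m and z of vblock_plate in the frame of base between 0.007 and 0.013 m and angle between vblock_plate's own z axis and vertical below 0.1 rad and distance of each of bare_rotor, wheeled_rotor from where it was at the start of the episode above 0.05 m), for 0.2 s.
3. the arbor lies in both Vs of the seated plate, the rotors not yet put back (all of step 2 and x of arbor in the frame of vblock_plate between -0.005 and 0.005 m and y of arbor in the frame of vblock_plate between -0.015 and 0.015 m and z of arbor in the frame of vblock_plate between 0.038 and 0.045 m and angle between the y axis of arbor and the y axis of vblock_plate, either way round below 0.08 rad), for 0.2 s.
At the end, for the whole second after the job is handed in: V-block plate flat in the base, tongue under the hook bar (7 mm along, 9 mm across, 3 mm in height); arbor in both Vs, centred within 15 mm; each rotor upright within 14 mm of where it stood at the start; all let go and at rest (x of vblock_plate in the frame of base between -0.007 and 0.007 m and y of vblock_plate in the frame of base between -0.009 and 0.009 m and z of vblock_plate in the frame of base between 0.007 and 0.013 m and angle between each of vblock_plate, bare_rotor, wheeled_rotor's own z axis and vertical below 0.1 rad and x of arbor in the frame of vblock_plate between -0.005 and 0.005 m and y of arbor in the frame of vblock_plate between -0.015 and 0.015 m and z of arbor in the frame of vblock_plate between 0.038 and 0.045 m and angle between the y axis of arbor and the y axis of vblock_plate, either way round below 0.08 rad and distance of each of bare_rotor, wheeled_rotor from where it was at the start of the episode below 0.014 m and linear speed of each of bare_rotor, wheeled_rotor, vblock_plate, arbor below 0.02 m/s and contact force between the fingers and bare_rotor below 0.05 N and contact force between the fingers and wheeled_rotor below 0.05 N and contact force between the fingers and vblock_plate below 0.05 N and contact force between the fingers and arbor below 0.05 N); the robot touches nothing.
It fails at once if a rotor is tipped over (angle between any of bare_rotor, wheeled_rotor's own z axis and vertical above 0.6 rad).
It fails at once if the dial gauge or the seal plate is shifted by more than 20 mm (distance of any of dial_gauge, seal_plate from where it was at the start of the episode above 0.02 m).
It also fails if it takes over 144 s, if anything falls off the work surface, if the arm or the gripper's body presses on something with over 40 N, if the wrist force passes 120 N, or if a joint passes its speed limit or range.

## Working session

There is one attempt and no reset: what is moved stays moved. The work goes in short steps, Python scripts to look and compute and a tool call to move; the robot and the scene stay as the last step left them, time stands still between calls to the robot, and variables do not carry over. Pictures are saved under pics/ and viewed, at most 14 in all, crops included, and the job is handed in when it is done.

Besides the shell and the picture viewer there is one more tool, called after ">>>" as name(argument=value, ...), one argument or row to a line, values as JSON. step_arm: Moves the arm, as the interface text tells. Shifts and turns lie within -1 to 1; 1 stands for 60 cm of shift or pi rad of turn. Its arguments: {"type":"object","properties":{"rows":{"type":"array"},"jaw":{"type":"number"},"squeeze":{"type":"number"}},"required":["rows"]}

```bash
mkdir -p pics; ls
python3 - <<'E'
from bench import r,eyes
import cv2,numpy as np
np.set_printoptions(precision=4,suppress=True)
print(r.get_obs())
for n in ("scene","side","wrist"):
    im=eyes.grab_frame(n); cv2.imwrite(f"pics/{n}0.png",im[:,:,::-1]); print(n,eyes.camera_info(n))
E
```

```text
pics
{'clock': 0.0, 'joints': array([-1.4101,  0.4778,  0.0223,  1.5565, -0.0115,  1.1093, -0.0831]), 'qvel': array([-0.0005, -0.0004,  0.0008, -0.0009,  0.0012, -0.0016,  0.0009]), 'tau': array([  0.0006, -59.6448,   1.6084, -28.1202,   0.0125,   0.0094,
         0.    ]), 'tcp_pos': array([0.1791, 0.6502, 0.2443]), 'orientation': array([-0.4209, -3.1132,  0.003 ]), 'contact_force': array([-0.6542, -0.0492,  0.2489]), 'moment': array([-0.0127, -0.0182,  0.055 ]), 'gripper_force': 0.0, 'grip_width': 0.08517382628143777}
scene {'mtx': array([[481.915 ,   0.    , 318.6844],
       [  0.    , 481.915 , 197.3859],
       [  0.    ,   0.    ,   1.    ]]), 'k1': 0.05068627891488243, 'extrinsics': array([[ 0.7457, -0.4217,  0.5159, -0.0571],
       [-0.6659, -0.4453,  0.5985, -0.7006],
       [-0.0227, -0.7898, -0.6129,  0.8019],
       [ 0.    ,  0.    ,  0.    ,  1.    ]])}
side {'mtx': array([[455.7171,   0.    , 319.3169],
       [  0.    , 455.7171, 199.8407],
       [  0.    ,   0.    ,   1.    ]]), 'k1': -0.11636804165308652, 'extrinsics': array([[-0.9925, -0.079 ,  0.0929,  0.4368],
       [-0.1218,  0.6756, -0.7272,  0.9968],
       [-0.0053, -0.7331, -0.6801,  0.9141],
       [ 0.    ,  0.    ,  0.    ,  1.    ]])}
wrist {'mtx': array([[346.1399,   0.    , 320.3447],
       [  0.    , 346.1399, 191.7862],
       [  0.    ,   0.    ,   1.    ]]), 'k1': -0.06798112806266664, 'tool_from_camera': array([[ 0.001 , -0.9662, -0.2577,  0.0653],
       [ 1.    ,  0.0009,  0.0003, -0.0012],
       [-0.0001, -0.2577,  0.9662, -0.1287],
       [ 0.    ,  0.    ,  0.    ,  1.    ]])}
```

View pics/scene0.png

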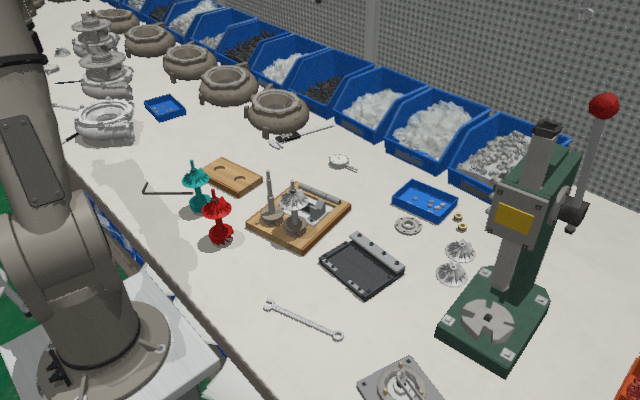

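View pics/side0.png

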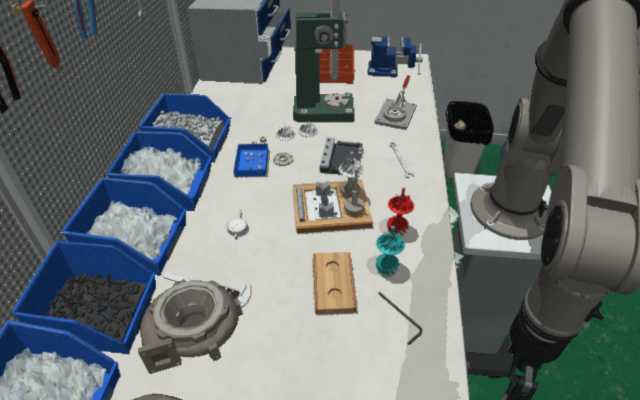

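Scene view: kit board about (298,217), with the bare rotor at about (268,205) and the bright-wheeled rotor at about (293,205). Rotor block is at (232,176), base at (362,262), seal plate at (408,226) and gauge at (341,160). The red (216,220) and turquoise (195,190) look-alikes stand off the board.

```bash
cat > h.py <<'E'
from bench import r,eyes
import cv2,numpy as np
from scipy.spatial.transform import Rotation as R
np.set_printoptions(precision=4,suppress=True)
def grab(n,name):
    o=r.get_obs(); T=np.eye(4); T[:3,:3]=R.from_rotvec(o['orientation']).as_matrix(); T[:3,3]=o['tcp_pos']
    c=eyes.camera_info(n); E=T@c['tool_from_camera'] if n=='wrist' else c['extrinsics']
    im=eyes.grab_frame(n); cv2.imwrite(f'pics/{name}.png',im[:,:,::-1]); np.save(f'pics/{name}.npy',E); return im,E
def rays(n,E,px):
    c=eyes.camera_info(n)
    p=cv2.undistortPoints(np.array(px,float).reshape(-1,1,2),c['mtx'],np.array([c['k1'],0,0,0]))[:,0]
    return E[:3,3],np.c_[p,np.ones(len(p))]@E[:3,:3].T
def plane(n,E,px,z):
    o,d=rays(n,E,px); return o+d*((z-o[2])/d[:,2])[:,None]
def proj(n,E,P):
    c=eyes.camera_info(n); M=np.linalg.inv(E); P=np.atleast_2d(P)
    return cv2.projectPoints(P,cv2.Rodrigues(M[:3,:3])[0],M[:3,3],c['mtx'],np.array([c['k1'],0,0,0]))[0][:,0]
def tri(views):  # [(n,E,px),...]
    A=np.zeros((3,3));b=np.zeros(3);L=[]
    for n,E,px in views:
        o,d=rays(n,E,[px]);d=d[0]/np.linalg.norm(d[0]);Q=np.eye(3)-np.outer(d,d);A+=Q;b+=Q@o;L.append((o,Q))
    X=np.linalg.solve(A,b); return X,[np.linalg.norm(Q@(X-o)) for o,Q in L]
E
python3 - <<'E'
from h import *
S=eyes.camera_info('scene')['extrinsics'];D=eyes.camera_info('side')['extrinsics']
print('board sc',plane('scene',S,[(247,227),(304,252),(350,207),(290,182)],.022))
print('board sd',plane('side',D,[(296,230),(371,228),(368,183),(295,186)],.022))
print('block sc',plane('scene',S,[(202,164),(240,191),(262,178),(225,157)],.022))
print('block sd',plane('side',D,[(317,312),(357,308),(350,253),(313,254)],.022))
print('base sc',plane('scene',S,[(320,264),(370,298),(405,265),(352,235)],.015))
print('tips',tri([('scene',S,(268,171)),('side',D,(356,161))]),tri([('scene',S,(293,181)),('side',D,(351,160))]))
print('red/turq',plane('scene',S,[(216,240),(197,208)],0))
print('seal,gauge',plane('scene',S,[(408,226),(341,160)],0.01))
E
python3 -c "
import cv2,numpy as np
a=cv2.imread('pics/scene0.png')[145:305,180:420];b=cv2.imread('pics/side0.png')[130:320,270:430]
a=cv2.resize(a,None,fx=2.5,fy=2.5,interpolation=2);b=cv2.resize(b,(337,400),interpolation=2)
cv2.imwrite('pics/c0.png',cv2.resize(np.hstack([a,b]),(800,341)))"
```

```text
board sc [[ 0.3924  0.0937  0.022 ]
 [ 0.438  -0.0688  0.022 ]
 [ 0.631  -0.0243  0.022 ]
 [ 0.588   0.1671  0.022 ]]
board sd [[ 0.6064  0.1687  0.022 ]
 [ 0.4063  0.1378  0.022 ]
 [ 0.4226 -0.0476  0.022 ]
 [ 0.6379 -0.0087  0.022 ]]
block sc [[0.4578 0.4138 0.022 ]
 [0.4638 0.2281 0.022 ]
 [0.5431 0.236  0.022 ]
 [0.5274 0.3992 0.022 ]]
block sd [[0.5179 0.4181 0.022 ]
 [0.4277 0.3967 0.022 ]
 [0.4562 0.2326 0.022 ]
 [0.5499 0.2469 0.022 ]]
base sc [[ 0.4439 -0.1173  0.015 ]
 [ 0.4548 -0.2615  0.015 ]
 [ 0.5812 -0.2493  0.015 ]
 [ 0.565  -0.0979  0.015 ]]
tips (array([0.4545, 0.0589, 0.181 ]), [np.float64(0.006235980242439507), np.float64(0.0062359802424394135)]) (array([0.4788, 0.0154, 0.1561]), [np.float64(0.004777775733084272), np.float64(0.004777775733084206)])
red/turq [[0.3218 0.1286 0.    ]
 [0.3525 0.2706 0.    ]]
seal,gauge [[ 0.693  -0.1651  0.01  ]
 [ 0.7784  0.1623  0.01  ]]
```

View pics/c0.png

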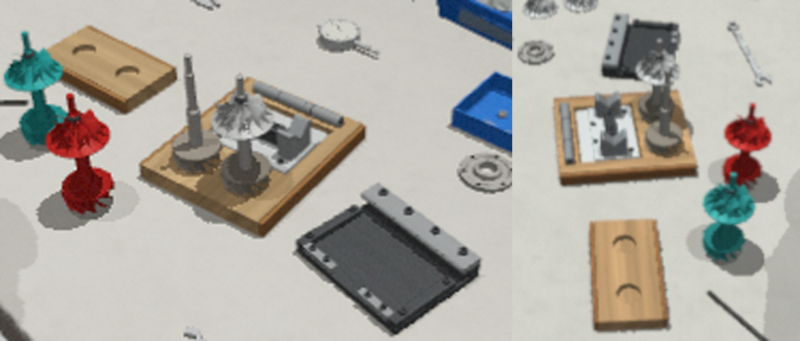

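>>> step_arm(
  rows=[
    [0.18,-0.22,0.09,0,0,-0.114],
    [0.18,-0.22,0.09,0,0,-0.114],
    [0.18,-0.22,0.09,0,0,-0.114],
    [0.18,-0.22,0.09,0,0,-0.114],
    [0.18,-0.22,0.09,0,0,-0.114],
  ],
)

```text
clock: 0.57
tcp_pos: [0.2933, 0.5138, 0.3014]
orientation: [0.98, 2.981, 0.002]
contact_force: [1.5, -0.7, 0.4]
grip_width: 0.0855
gripper_force: 0.0
```

>>> step_arm(
  rows=[
    [0.18,-0.22,0.09,0,0,-0.114],
    [0.18,-0.22,0.09,0,0,-0.114],
    [0.18,-0.22,0.09,0,0,-0.114],
    [0.18,-0.22,0.09,0,0,-0.114],
    [0.18,-0.22,0.09,0,0,-0.114],
  ],
)

```text
clock: 0.98
tcp_pos: [0.4004, 0.3812, 0.3556]
orientation: [1.496, 2.759, 0.003]
contact_force: [1.3, -0.5, 0.5]
grip_width: 0.0853
gripper_force: 0.0
```

>>> step_arm(
  rows=[
    [0.18,-0.22,0.09,0,0,-0.114],
    [0.18,-0.22,0.09,0,0,-0.114],
    [0.18,-0.22,0.09,0,0,-0.114],
    [0.18,-0.22,0.09,0,0,-0.114],
    [0.18,-0.22,0.09,0,0,-0.114],
  ],
)

```text
clock: 1.4
tcp_pos: [0.5075, 0.2485, 0.4096]
orientation: [1.963, 2.448, 0.004]
contact_force: [-1.0, -1.1, 0.1]
grip_width: 0.0854
gripper_force: 0.0
```

Run:
```python
from h import *
o=r.get_obs(); print(o['joints'],o['tcp_pos'],R.from_rotvec(o['orientation']).as_matrix(),r.tips_ahead)
grab('wrist','w1')
```

```text
[-0.9448  0.1818  0.4502  1.6203 -0.078   1.3543 -0.2655] [0.5075 0.2485 0.4096] [[-0.2174  0.9761  0.0044]
 [ 0.9761  0.2174 -0.0006]
 [-0.0015  0.0042 -1.    ]] 0.014
```

View pics/w1.png

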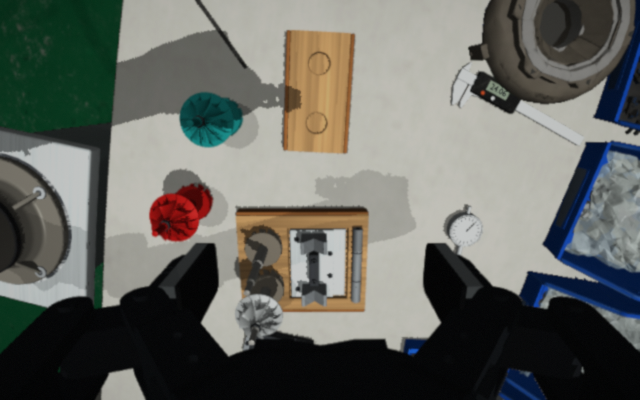

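w1 shows, from above: block at (318,92) with bores at (318,63) and (316,123), kit board at (303,260), the rotors at its left edge and the gauge at (464,228). The base is hidden below the gripper, so I'll take a second view further to -y.

>>> step_arm(
  rows=[
    [0,-0.28,0,0,0,0],
    [0,-0.28,0,0,0,0],
    [0,-0.28,0,0,0,0],
    [0,-0.28,0,0,0,0],
    [0,-0.28,0,0,0,0],
  ],
)

```text
clock: 1.87
tcp_pos: [0.5031, 0.0779, 0.4077]
orientation: [1.967, 2.448, -0.001]
contact_force: [-0.8, -0.8, 0.1]
grip_width: 0.0855
gripper_force: 0.0
```

>>> step_arm(
  rows=[
    [0,-0.27,0,0,0,0],
    [0,-0.27,0,0,0,0],
    [0,-0.27,0,0,0,0],
    [0,-0.27,0,0,0,0],
    [0,-0.27,0,0,0,0],
  ],
)

```text
clock: 2.28
tcp_pos: [0.5021, -0.083, 0.4076]
orientation: [1.966, 2.448, -0.002]
contact_force: [-0.7, -0.6, 0.7]
grip_width: 0.0856
gripper_force: 0.0
```

Run:
```python
from h import *
o=r.get_obs(); print(o['joints'],o['tcp_pos'])
grab('wrist','w2')
```

```text
[-0.603   0.0668  0.6945  1.751  -0.0418  1.3385  0.3173] [ 0.5021 -0.083   0.4076]
```

View pics/w2.png

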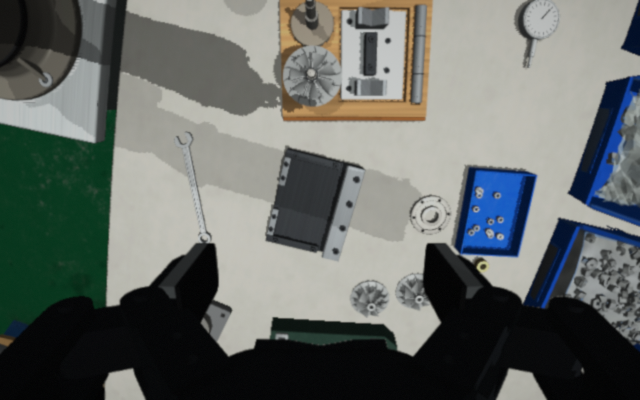

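w2 shows the base at (315,203), with its hook bar at (344,213) and lugs on the left. It also shows the kit board at (355,55), wheeled rotor at (311,74), bare rotor tip near (311,8), arbor at (420,52), seal plate at (430,214) and gauge at (540,18). The candidates for wheeled_rotor are red, turquoise and the bright silver one on the board. The silver one fits, and I'll confirm it in an enlarged crop.

Run:
```python
import cv2,numpy as np
a=cv2.imread('pics/w1.png');b=cv2.imread('pics/w2.png')
f=lambda im,x,y,w,h,s:cv2.resize(im[y:y+h,x:x+w],None,fx=s,fy=s,interpolation=cv2.INTER_CUBIC)
L=np.hstack([f(b,265,0,190,140,2.2)[:300,:400],f(b,255,140,133,125,3)[:300,:399]])
Q=np.hstack([f(a,270,15,100,150,2)[:300,:200],f(a,230,195,150,125,2.4)[:300,:360]])
W=np.zeros((600,800,3),np.uint8);W[:L.shape[0],:L.shape[1]]=L;W[300:300+Q.shape[0],:Q.shape[1]]=Q
cv2.imwrite('pics/c1.png',W)
```

```text
(no output)
```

View pics/c1.png

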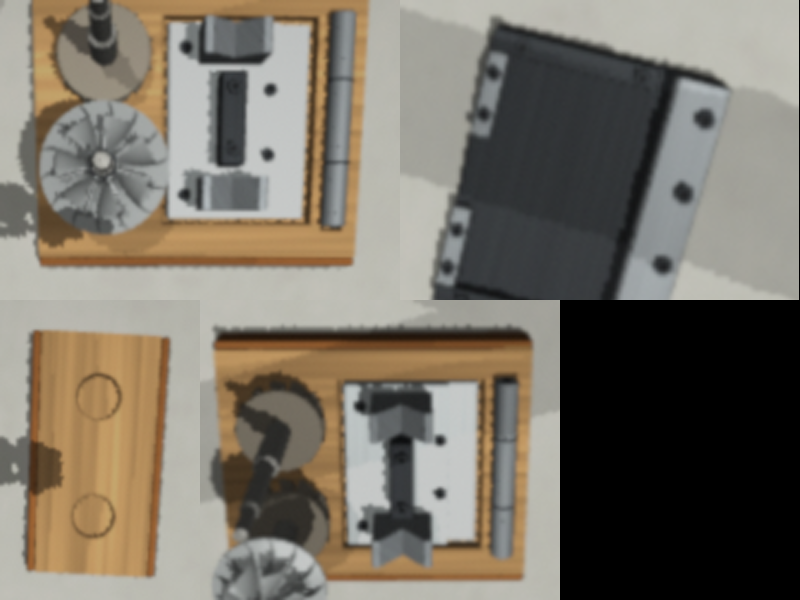

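The crop confirms it: the silver-finned rotor (w2 (311,73)) stands on the kit board in the -y bore beside the bare one, so it is the wheeled_rotor. Red and turquoise stand on the bench. Next I'll compute the poses from these pixels.

Run:
```python
from h import *
E1=np.load('pics/w1.npy');E2=np.load('pics/w2.npy');S=eyes.camera_info('scene')['extrinsics']
p1=lambda px,z:plane('wrist',E1,px,z)[:,:2]; p2=lambda px,z:plane('wrist',E2,px,z)[:,:2]
ang=lambda v:np.degrees(np.arctan2(v[1],v[0]))
b=p1([(319,63.5),(316.5,123)],.022); d=b[0]-b[1];print('block bores',b,np.linalg.norm(d),ang(d)-90,'c',b.mean(0))
k=p1([(237.5,215.4),(367.5,213.3),(364.2,310.8)],.022);print('board w1',k,ang(k[1]-k[0]),ang(k[1]-k[2])-90,np.linalg.norm(k[1]-k[0]),np.linalg.norm(k[1]-k[2]),'c',(k[0]+k[2])/2)
k=p2([(283.2,117.3),(425,117.3)],.022);d=(k[1]-k[0]);u=d/np.linalg.norm(d);v=np.array([-u[1],u[0]]);print('board w2',k,ang(d),np.linalg.norm(d),'c',k.mean(0)+.091*v)
q=p2([(340,8.2),(409.5,8.2),(402.7,100.9),(340.9,100)],.022);print('recess',q,q.mean(0),ang(q[1]-q[0]),ang(q[2]-q[3]),ang(q[0]-q[3])-90)
print('tip wheeled',tri([('wrist',E2,(311.4,72.7)),('scene',S,(292,180.1))]),p2([(311.4,72.7)],.172))
print('tip bare',tri([('wrist',E1,(248.7,292)),('scene',S,(268,170.3))]),p1([(248.7,292)],.172))
# base: c1 panel origin (255,140)/3 at x off 400
f=lambda x,y:(255+(x-400)/3,140+y/3)
hk=[f(680,80),f(728,88),f(705,118),f(683,192),f(662,264),f(478,137),f(507,52),f(470,210)]
print('hook z34',p2(hk[:5],.034),ang(p2(hk[2:5],.034)[0]-p2(hk[2:5],.034)[2])-90)
print('lugs z19',p2([f(507,52),f(490,137),f(470,210),f(456,285)],.019))
print('rear side hole mid (w2 full)',)
m1=proj('scene',S,[[.68,-.15,.01]]);print(m1)
```

```text
block bores [[0.4816 0.3595]
 [0.4962 0.2772]] 0.08358317502607268 10.041081950538143 c [0.4889 0.3183]
board w1 [[ 0.4053  0.1102]
 [ 0.6046  0.1582]
 [ 0.6444 -0.0142]] 13.53513500103535 13.00217732882021 0.2049824082300548 0.17687145522607292 c [0.5249 0.048 ]
board w2 [[ 0.4401 -0.0572]
 [ 0.6429 -0.0116]] 12.669114843454706 0.20779565975212783 c [0.5216 0.0544]
recess [[ 0.4873  0.1048]
 [ 0.5806  0.1266]
 [ 0.6044  0.0036]
 [ 0.5167 -0.0151]] [0.5473 0.055 ] 13.161771638097312 11.997211459524326 13.767414470976746
tip wheeled (array([0.4727, 0.0034, 0.1712]), [np.float64(0.00042125695540574286), np.float64(0.00042125695540583865)]) [[0.4731 0.0031]]
tip bare (array([0.4582, 0.074 , 0.1696]), [np.float64(0.00013416877188332778), np.float64(0.00013416877188348038)]) [[0.4585 0.0754]]
hook z34 [[ 0.5488 -0.1058]
 [ 0.5728 -0.1046]
 [ 0.5654 -0.1218]
 [ 0.5639 -0.1614]
 [ 0.5625 -0.2015]] -2.0558177864543694
lugs z19 [[ 0.4623 -0.1133]
 [ 0.4623 -0.1584]
 [ 0.4596 -0.1994]
 [ 0.46   -0.2425]]
rear side hole mid (w2 full)
[[399.8336 225.4378]]
```

>>> step_arm(
  rows=[
    [-0.073,0.2625,-0.05,0,0,0],
    [-0.073,0.2625,-0.1,0,0,0],
    [-0.073,0.2625,-0.15,0,0,0],
    [-0.073,0.2625,-0.25,0,0,0],
    [-0.073,0.2625,-0.28,0,0,0],
  ],
)

```text
clock: 2.75
tcp_pos: [0.4634, 0.0707, 0.2812]
orientation: [1.947, 2.465, 0.005]
contact_force: [1.2, -1.1, -1.4]
grip_width: 0.0856
gripper_force: 0.0
```

>>> step_arm(
  rows=[
    [0,0,0,0,0,0],
    [0,0,0,0,0,0],
  ],
)

```text
clock: 2.92
tcp_pos: [0.4625, 0.0675, 0.2806]
orientation: [-1.949, -2.462, 0.007]
contact_force: [0.1, -0.2, 1.6]
grip_width: 0.0856
gripper_force: 0.0
```

>>> step_arm(
  rows=[
    [-0.004,0.006,-0.05,0,0,0],
    [-0.007,0.011,-0.12,0,0,0],
    [-0.007,0.011,-0.12,0,0,0],
  ],
)

```text
clock: 3.17
tcp_pos: [0.4576, 0.0723, 0.2068]
orientation: [-1.952, -2.458, 0.009]
contact_force: [-2.1, 0.5, 0.3]
grip_width: 0.0853
gripper_force: 0.0
```

Run:
```python
from h import *
o=r.get_obs(); print(o['joints'],o['tcp_pos'],R.from_rotvec(o['orientation']).as_matrix()[:,2])
im,E=grab('wrist','w3'); print(proj('wrist',E,[[.4583,.0743,.172],[.4727,.0034,.172]]))
sc,S=grab('scene','s3'); print(proj('scene',S,[o['tcp_pos'],[.4583,.0743,.172]]))
cv2.imwrite('pics/c3.png',np.hstack([im[100:400,150:550],cv2.resize(sc[120:270,180:380],(400,300),interpolation=2)])[:,:,::-1])
```

```text
[-0.7564  0.1859  0.5273  2.1085 -0.1193  0.8819  0.0682] [0.4576 0.0723 0.2068] [-0.0059 -0.0026 -1.    ]
[[324.4429 227.6532]
 [320.3139 347.384 ]]
[[266.8721 157.1439]
 [267.9226 169.3361]]
```

View pics/c3.png

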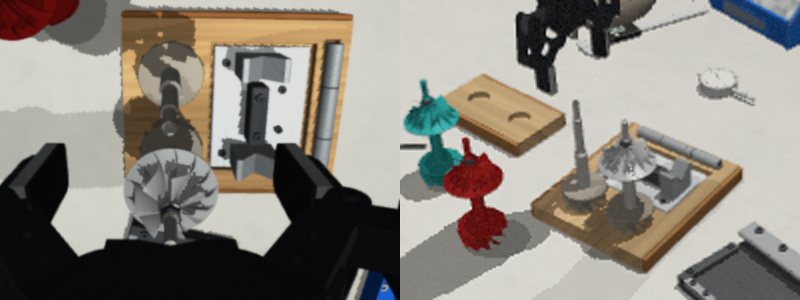

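>>> step_arm(
  rows=[
    [0,0.003,-0.04,0,0,0],
    [0,0.003,-0.085,0,0,0],
    [0,0.003,-0.128,0,0,0],
    [0,0.003,-0.128,0,0,0],
  ],
)

```text
clock: 3.6
tcp_pos: [0.4599, 0.0742, 0.1327]
orientation: [-1.954, -2.459, 0.002]
contact_force: [-0.5, -0.2, 0.7]
grip_width: 0.0857
gripper_force: 0.0
```

>>> step_arm(
  rows=[
    [0,0,0,0,0,0],
    [0,0,0,0,0,0],
    [0,0,0,0,0,0],
    [0,0,0,0,0,0],
    [0,0,0,0,0,0],
  ],
  jaw=1,
  squeeze=40,
)

```text
clock: 4.02
tcp_pos: [0.4606, 0.0746, 0.1343]
orientation: [1.954, 2.459, 0.003]
contact_force: [1.1, -0.1, 0.2]
grip_width: 0.0256
gripper_force: 0.0
```

>>> step_arm(
  rows=[
    [0,0,0,0,0,0],
    [0,0,0,0,0,0],
    [0,0,0,0,0,0],
  ],
)

```text
clock: 4.27
tcp_pos: [0.4591, 0.0741, 0.1336]
orientation: [-1.954, -2.458, 0.001]
contact_force: [-3.4, -0.8, 10.2]
grip_width: 0.0108
gripper_force: 39.1
```

>>> step_arm(
  rows=[
    [0,0,0.02,0,0,0],
    [0,0,0.06,0,0,0],
    [0,0,0.1,0,0,0],
    [0,0,0.1,0,0,0],
  ],
)

```text
clock: 4.6
tcp_pos: [0.4619, 0.0746, 0.1964]
orientation: [1.954, 2.457, 0.008]
contact_force: [1.2, 0.6, -3.4]
grip_width: 0.01
gripper_force: 39.1
```

>>> step_arm(
  rows=[
    [0.003,0.04,0,0,0,0],
    [0.007,0.09,0,0,0,0],
    [0.011,0.14,0,0,0,0],
    [0.015,0.19,0,0,0,0],
    [0.019,0.24,0,0,0,0],
  ],
)

```text
clock: 5.02
tcp_pos: [0.4703, 0.2194, 0.1919]
orientation: [-1.954, -2.459, 0.002]
contact_force: [-0.3, 0.2, -3.7]
grip_width: 0.0105
gripper_force: 39.4
```

>>> step_arm(
  rows=[
    [0.004,0.05,0,0,0,0],
    [0.008,0.1,0,0,0,0],
    [0.012,0.15,0,0,0,0],
    [0.016,0.2,0,0,0,0],
    [0.0185,0.235,0,0,0,0],
  ],
)

```text
clock: 5.43
tcp_pos: [0.481, 0.3625, 0.1914]
orientation: [-1.951, -2.461, 0.001]
contact_force: [-0.4, 0.3, -3.6]
grip_width: 0.0106
gripper_force: 39.3
```

>>> step_arm(
  rows=[
    [0,0,0,0,0,0],
    [0,0,0,0,0,0],
  ],
)

```text
clock: 5.6
tcp_pos: [0.4811, 0.3604, 0.1912]
orientation: [-1.951, -2.462, 0.004]
contact_force: [-0.6, -2.0, -3.7]
grip_width: 0.0105
gripper_force: 39.4
```

Run:
```python
from h import *
o=r.get_obs(); print(o['joints'],o['tcp_pos'],R.from_rotvec(o['orientation']).as_matrix())
sc,S=grab('scene','s4'); sd,D=grab('side','d4')
cv2.imwrite('pics/c4.png',np.hstack([cv2.resize(sc[100:250,150:350],(400,300),interpolation=2),cv2.resize(sd[180:330,260:460],(400,300),interpolation=2)])[:,:,::-1])
```

```text
[-1.058   0.4348  0.4102  1.8117 -0.2092  0.9403 -0.3268] [0.4811 0.3604 0.1912] [[-0.2286  0.9735 -0.0018]
 [ 0.9735  0.2286 -0.0018]
 [-0.0013 -0.0021 -1.    ]]
```

View pics/c4.png

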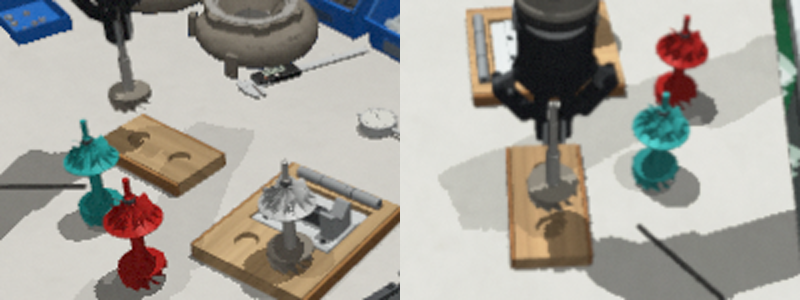

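Bare rotor hangs upright over the far bore (crop (130,135)), so I'm lowering and releasing it.

>>> step_arm(
  rows=[
    [0,0,-0.04,0,0,0],
    [0,0,-0.075,0,0,0],
    [0,0,-0.085,0,0,0],
    [0,0,-0.094,0,0,0],
    [0,0,-0.094,0,0,0],
  ],
)

```text
clock: 6.12
tcp_pos: [0.4822, 0.3582, 0.136]
orientation: [1.956, 2.458, -0.003]
contact_force: [-0.7, -0.4, -3.4]
grip_width: 0.0105
gripper_force: 39.6
```

>>> step_arm(
  rows=[
    [0,0,-0.001,0,0,0],
    [0,0,-0.001,0,0,0],
  ],
)

```text
clock: 6.28
tcp_pos: [0.483, 0.3595, 0.1371]
orientation: [1.955, 2.459, 0.003]
contact_force: [-0.2, 0.4, -2.9]
grip_width: 0.0104
gripper_force: 39.6
```

>>> step_arm(
  rows=[
    [0,0,0,0,0,0],
    [0,0,0,0,0,0],
    [0,0,0,0,0,0],
    [0,0,0,0,0,0],
    [0,0,0,0,0,0],
  ],
  jaw=0,
)

```text
clock: 6.7
tcp_pos: [0.4826, 0.3596, 0.1365]
orientation: [1.955, 2.459, 0.001]
contact_force: [0.8, 0.1, -0.1]
grip_width: 0.0707
gripper_force: 0.0
```

>>> step_arm(
  rows=[
    [0,0,0,0,0,0],
    [0,0,0,0,0,0],
    [0,0,0,0,0,0],
  ],
)

```text
clock: 6.95
tcp_pos: [0.4823, 0.3593, 0.1361]
orientation: [1.955, 2.459, 0.0]
contact_force: [-0.5, -0.3, 0.7]
grip_width: 0.0858
gripper_force: 0.0
```

>>> step_arm(
  rows=[
    [0,0,0.06,0,0,0],
    [0,0,0.12,0,0,0],
    [0,0,0.17,0,0,0],
    [0,0,0.17,0,0,0],
  ],
)

```text
clock: 7.28
tcp_pos: [0.4854, 0.3611, 0.2445]
orientation: [1.955, 2.458, 0.016]
contact_force: [1.5, -0.2, 0.9]
grip_width: 0.0854
gripper_force: 0.0
```

>>> step_arm(
  rows=[
    [-0.005,-0.3,0,0,0,0],
    [-0.005,-0.3,0,0,0,0],
    [-0.008,-0.3,0,0,0,0],
    [-0.008,-0.3,0,0,0,0],
    [-0.008,-0.3,0,0,0,0],
  ],
)

```text
clock: 7.7
tcp_pos: [0.4771, 0.1723, 0.238]
orientation: [1.964, 2.452, -0.003]
contact_force: [0.8, -0.2, -0.4]
grip_width: 0.0854
gripper_force: 0.0
```

>>> step_arm(
  rows=[
    [-0.005,-0.29,0,0,0,0],
    [-0.005,-0.29,0,0,0,0],
    [-0.008,-0.29,0,0,0,0],
    [-0.008,-0.29,0,0,0,0],
    [-0.008,-0.29,0,0,0,0],
  ],
)

```text
clock: 8.12
tcp_pos: [0.4717, -0.002, 0.2383]
orientation: [1.965, 2.449, -0.001]
contact_force: [-0.1, -0.7, 0.1]
grip_width: 0.0856
gripper_force: 0.0
```

>>> step_arm(
  rows=[
    [0,0,0,0,0,0],
    [0,0,0,0,0,0],
    [0,0,0,0,0,0],
  ],
)

```text
clock: 8.37
tcp_pos: [0.4729, 0.007, 0.238]
orientation: [-1.952, -2.461, -0.0]
contact_force: [-0.7, 0.6, -1.6]
grip_width: 0.0855
gripper_force: 0.0
```

Run:
```python
from h import *
o=r.get_obs(); print(o['joints'],o['tcp_pos'],R.from_rotvec(o['orientation']).as_matrix())
im,E=grab('wrist','w5'); print(proj('wrist',E,[[.4727,.0034,.172]]))
sd,D=grab('side','d5'); sc,S=grab('scene','s5')
cv2.imwrite('pics/c5.png',np.hstack([im[140:340,230:430],cv2.resize(sc[120:220,190:290],(200,200)),cv2.resize(sd[220:320,280:380],(200,200))])[:,:,::-1].repeat(1,0))
```

```text
[-0.6855  0.1581  0.6065  2.0619 -0.1109  0.9524  0.2092] [0.4729 0.007  0.238 ] [[-0.2276  0.9738 -0.0001]
 [ 0.9738  0.2276  0.0004]
 [ 0.0004  0.     -1.    ]]
[[319.8153 217.3137]]
```

View pics/c5.png

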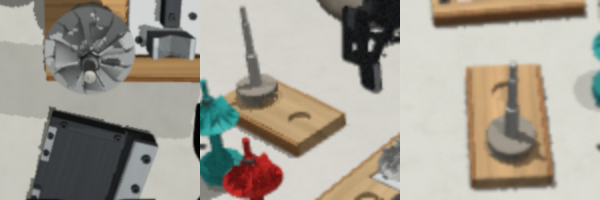

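Bare rotor stands upright in the far block bore, and the wheeled tip shows at w5 (320,216) where predicted.

>>> step_arm(
  rows=[
    [0,-0.005,-0.03,0,0,0],
    [0,-0.005,-0.07,0,0,0],
    [0,-0.005,-0.11,0,0,0],
    [0,-0.005,-0.12,0,0,0],
    [0,-0.005,-0.12,0,0,0],
  ],
)

```text
clock: 8.93
tcp_pos: [0.4715, 0.0029, 0.1647]
orientation: [-1.952, -2.459, 0.005]
contact_force: [-0.1, -0.2, 0.0]
grip_width: 0.0854
gripper_force: 0.0
```

>>> step_arm(
  rows=[
    [0,0,0,0,0,0],
    [0,0,0,0,0,0],
  ],
)

```text
clock: 9.1
tcp_pos: [0.4737, 0.0026, 0.1672]
orientation: [1.954, 2.459, 0.002]
contact_force: [-0.5, -0.4, 0.5]
grip_width: 0.0858
gripper_force: 0.0
```

>>> step_arm(
  rows=[
    [0,0.001,-0.003,0,0,0],
    [0,0.001,-0.003,0,0,0],
    [0,0.001,-0.003,0,0,0],
    [0,0.001,-0.003,0,0,0],
    [0,0.001,-0.003,0,0,0],
  ],
  jaw=1,
  squeeze=50,
)

```text
clock: 9.52
tcp_pos: [0.4728, 0.0029, 0.1645]
orientation: [1.955, 2.459, 0.001]
contact_force: [-0.6, 0.3, 0.0]
grip_width: 0.0257
gripper_force: 0.0
```

>>> step_arm(
  rows=[
    [0,0,0,0,0,0],
    [0,0,0,0,0,0],
    [0,0,0,0,0,0],
    [0,0,0,0,0,0],
  ],
)

```text
clock: 9.85
tcp_pos: [0.4731, 0.003, 0.1645]
orientation: [1.955, 2.459, 0.001]
contact_force: [0.5, 0.5, 2.3]
grip_width: 0.007
gripper_force: 49.0
```

>>> step_arm(
  rows=[
    [0,0,0.01,0,0,0],
    [0,0,0.02,0,0,0],
    [0,0,0.02,0,0,0],
  ],
)

```text
clock: 10.1
tcp_pos: [0.4727, 0.0028, 0.177]
orientation: [1.955, 2.459, 0.0]
contact_force: [0.6, 0.0, -5.6]
grip_width: 0.0068
gripper_force: 49.0
```

>>> step_arm(
  rows=[
    [0,0,0.02,0,0,0],
    [0,0,0.05,0,0,0],
    [0,0,0.075,0,0,0],
    [0,0,0.075,0,0,0],
  ],
  squeeze=70,
)

```text
clock: 10.43
tcp_pos: [0.4741, 0.0029, 0.2235]
orientation: [1.954, 2.457, 0.006]
contact_force: [2.1, 0.0, -4.9]
grip_width: 0.0056
gripper_force: 70.6
```

>>> step_arm(
  rows=[
    [0.003,0.03,0,0,0,0],
    [0.006,0.075,0,0,0,0],
    [0.01,0.12,0,0,0,0],
    [0.014,0.165,0,0,0,0],
    [0.018,0.21,0,0,0,0],
  ],
)

```text
clock: 10.85
tcp_pos: [0.4827, 0.13, 0.2202]
orientation: [-1.954, -2.459, 0.002]
contact_force: [1.2, -0.4, -4.5]
grip_width: 0.006
gripper_force: 70.5
```

>>> step_arm(
  rows=[
    [0.004,0.045,0,0,0,0],
    [0.008,0.09,0,0,0,0],
    [0.012,0.135,0,0,0,0],
    [0.016,0.18,0,0,0,0],
    [0.019,0.22,0,0,0,0],
  ],
)

```text
clock: 11.27
tcp_pos: [0.4941, 0.2627, 0.2199]
orientation: [-1.953, -2.46, 0.002]
contact_force: [0.3, -0.5, -4.3]
grip_width: 0.0062
gripper_force: 70.5
```

>>> step_arm(
  rows=[
    [0.001,0.02,0,0,0,0],
    [0.002,0.028,0,0,0,0],
    [0.002,0.028,0,0,0,0],
    [0.002,0.028,0,0,0,0],
  ],
)

```text
clock: 11.6
tcp_pos: [0.4961, 0.2757, 0.2207]
orientation: [1.956, 2.457, -0.003]
contact_force: [0.2, -0.9, -4.3]
grip_width: 0.0062
gripper_force: 70.6
```

>>> step_arm(
  rows=[
    [0,0.001,-0.03,0,0,0],
    [0,0.001,-0.06,0,0,0],
    [0,0.001,-0.075,0,0,0],
    [0,0.001,-0.085,0,0,0],
    [0,0.001,-0.09,0,0,0],
  ],
)

```text
clock: 12.02
tcp_pos: [0.496, 0.2769, 0.1667]
orientation: [-1.957, -2.458, 0.002]
contact_force: [0.0, -1.1, -4.5]
grip_width: 0.0061
gripper_force: 70.6
```

>>> step_arm(
  rows=[
    [0,0,0,0,0,0],
    [0,0,0,0,0,0],
  ],
)

```text
clock: 12.18
tcp_pos: [0.4966, 0.2782, 0.1679]
orientation: [1.955, 2.459, 0.001]
contact_force: [-0.1, 0.5, -3.7]
grip_width: 0.0064
gripper_force: 70.6
```

Run:
```python
from h import *
o=r.get_obs(); print(o['tcp_pos'],o['contact_force'],o['moment'])
sd,D=grab('side','d6'); sc,S=grab('scene','s6')
cv2.imwrite('pics/c6.png',np.hstack([cv2.resize(sc[90:215,180:305],(400,400),interpolation=2),cv2.resize(sd[210:335,280:405],(400,400),interpolation=2)])[:,:,::-1])
```

```text
[0.4966 0.2782 0.1679] [-0.1113  0.5358 -3.6777] [ 0.0157 -0.0245  0.0362]
```

View pics/c6.png

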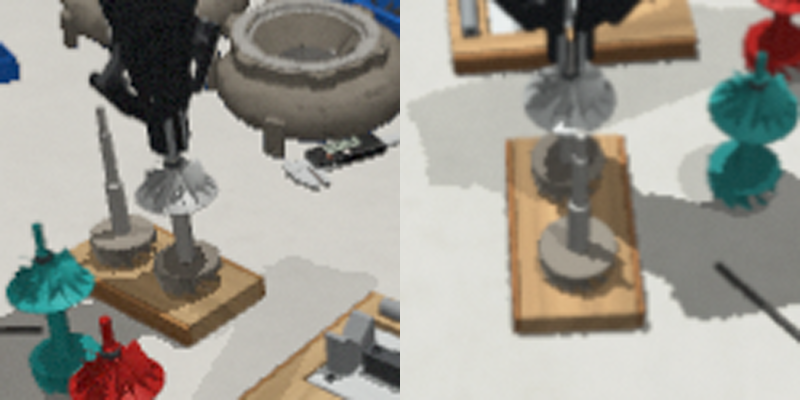

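The wheeled rotor sits upright in the near bore just above contact, so I'll lower it the last few mm and release.

>>> step_arm(
  rows=[
    [0,0,-0.003,0,0,0],
    [0,0,-0.006,0,0,0],
    [0,0,-0.006,0,0,0],
  ],
)

```text
clock: 12.53
tcp_pos: [0.4968, 0.2788, 0.1646]
orientation: [1.955, 2.459, 0.003]
contact_force: [-0.9, -1.0, 1.9]
grip_width: 0.0061
gripper_force: 71.5
```

>>> step_arm(
  rows=[
    [0,0,0,0,0,0],
    [0,0,0,0,0,0],
    [0,0,0,0,0,0],
    [0,0,0,0,0,0],
    [0,0,0,0,0,0],
  ],
  jaw=0,
)

```text
clock: 12.95
tcp_pos: [0.4962, 0.2784, 0.1637]
orientation: [1.955, 2.459, 0.0]
contact_force: [0.5, 0.3, -0.4]
grip_width: 0.0659
gripper_force: 0.0
```

>>> step_arm(
  rows=[
    [0,0,0,0,0,0],
    [0,0,0,0,0,0],
    [0,0,0,0,0,0],
  ],
)

```text
clock: 13.2
tcp_pos: [0.4961, 0.2783, 0.1637]
orientation: [1.955, 2.459, -0.0]
contact_force: [-0.2, -0.1, 0.3]
grip_width: 0.0855
gripper_force: 0.0
```

>>> step_arm(
  rows=[
    [0,0,0.03,0,0,0],
    [0,0,0.08,0,0,0],
    [0,0,0.13,0,0,0],
    [0,0,0.13,0,0,0],
  ],
)

```text
clock: 13.53
tcp_pos: [0.4991, 0.2795, 0.2472]
orientation: [1.954, 2.457, 0.014]
contact_force: [0.9, -0.2, -0.5]
grip_width: 0.0854
gripper_force: 0.0
```

Run:
```python
from h import *
E1=np.load('pics/w1.npy');E2=np.load('pics/w2.npy');S=eyes.camera_info('scene')['extrinsics']
ang=lambda v:np.degrees(np.arctan2(v[1],v[0]))
g=lambda x,y:(265+x/2.2,y/2.2); f=lambda x,y:(255+(x-400)/3,140+y/3)
p2=lambda px,z:plane('wrist',E2,px,z)[:,:2]
# bar top (board z .013+.031=.044): corners in c1 top-left panel
B=p2([g(222,71),g(247,71),g(241,165),g(217,165)],.044);print('bar',B,B.mean(0),ang(B[1]-B[0]),ang(B[0]-B[3])-90)
A=p2([g(343,10),g(333,228),g(355,10),g(322,228)],.027);print('arbor',A)
u=np.array([np.cos(np.radians(13)),np.sin(np.radians(13))]);v=np.array([-u[1],u[0]])
c=np.array([.523,.0527]);print('pred plate',c+.019*u,'arbor',c+.088*u)
h=p2([f(x,y) for x,y in [(705,118),(683,192),(662,264)]],.034);print('holes',h,ang(h[0]-h[2])-90)
# bright masks in full w2: hook bar and lugs
im=cv2.imread('pics/w2.png');roi=im[135:270,255:375];hsv=cv2.cvtColor(roi,cv2.COLOR_BGR2HSV)
gray=cv2.cvtColor(roi,cv2.COLOR_BGR2GRAY)
base=cv2.convexHull(np.argwhere(cv2.morphologyEx((gray<90).astype(np.uint8),cv2.MORPH_OPEN,np.ones((3,3))))[:,::-1].astype(np.int32))
print('dark hull rect px',cv2.minAreaRect(base))
print(roi[40,::4].tolist())
```

```text
bar [[0.5278 0.0779]
 [0.5425 0.0813]
 [0.5526 0.0272]
 [0.5381 0.0239]] [0.5402 0.0526] 13.03507184541784 10.799923596138598
arbor [[0.5937 0.1334]
 [0.6236 0.0041]
 [0.601  0.1352]
 [0.6165 0.0024]]
pred plate [0.5415 0.057 ] arbor [0.6087 0.0725]
holes [[ 0.5654 -0.1218]
 [ 0.5639 -0.1614]
 [ 0.5625 -0.2015]] -2.0558177864543694
dark hull rect px ((57.32353210449219, 67.20587921142578), (78.33900451660156, 95.31649017333984), 14.03624439239502)
[[154, 162, 162], [154, 163, 163], [154, 162, 162], [155, 162, 162], [154, 161, 162], [153, 160, 161], [93, 97, 96], [105, 104, 99], [74, 72, 69], [54, 52, 49], [54, 51, 49], [55, 53, 50], [55, 52, 49], [54, 52, 48], [54, 52, 49], [54, 52, 49], [56, 53, 50], [58, 55, 52], [56, 53, 50], [58, 55, 52], [57, 55, 52], [55, 53, 50], [31, 30, 29], [154, 152, 146], [163, 161, 155], [153, 150, 145], [160, 158, 152], [150, 151, 147], [152, 161, 161], [154, 162, 162]]
```

>>> step_arm(
  rows=[
    [0.068,-0.3,0.04,0,0,0],
    [0.068,-0.3,0.04,0,0,0],
    [0.068,-0.3,0.04,0,0,0],
    [0.068,-0.3,0.04,0,0,0],
    [0.068,-0.3,0.04,0,0,0],
  ],
)

```text
clock: 13.95
tcp_pos: [0.5379, 0.092, 0.2667]
orientation: [1.961, 2.451, 0.001]
contact_force: [0.4, -1.0, -0.2]
grip_width: 0.0853
gripper_force: 0.0
```

>>> step_arm(
  rows=[
    [0,-0.167,0,0,0,0],
    [0,-0.167,0,0,0,0],
    [0,-0.167,0,0,0,0],
    [0,-0.167,0,0,0,0],
    [0,-0.167,0,0,0,0],
  ],
)

```text
clock: 14.37
tcp_pos: [0.5369, -0.0029, 0.2657]
orientation: [1.958, 2.456, 0.001]
contact_force: [-0.1, 0.6, -0.3]
grip_width: 0.085
gripper_force: 0.0
```

Run:
```python
from h import *
im,E=grab('wrist','w7'); o=r.get_obs(); print(o['tcp_pos'],o['joints'],proj('wrist',E,[[.54,.0526,.044],[.609,.07,.035]]))
```

```text
[ 0.537  -0.0013  0.2656] [-0.6202  0.2537  0.6103  1.8941 -0.1679  1.0443  0.2874] [[336.6095 111.0734]
 [405.9921 109.613 ]]
```

>>> step_arm(
  rows=[
    [-0.033,-0.283,0.05,0,0,0],
    [-0.033,-0.283,0.05,0,0,0],
    [-0.033,-0.283,0.05,0,0,0],
    [-0.033,-0.283,0.05,0,0,0],
    [-0.033,-0.283,0.05,0,0,0],
  ],
)

```text
clock: 14.83
tcp_pos: [0.5163, -0.1779, 0.2974]
orientation: [1.96, 2.45, -0.001]
contact_force: [-0.6, -1.0, 0.1]
grip_width: 0.0856
gripper_force: 0.0
```

>>> step_arm(
  rows=[
    [0,0,0,0,0,0],
    [0,0,0,0,0,0],
  ],
)

```text
clock: 15.0
tcp_pos: [0.5177, -0.17, 0.2954]
orientation: [-1.953, -2.46, -0.001]
contact_force: [-0.1, 1.5, 0.3]
grip_width: 0.0854
gripper_force: 0.0
```

Run:
```python
from h import *
im,E=grab('wrist','w8'); o=r.get_obs(); print(o['tcp_pos'],o['joints'],proj('wrist',E,[[.51,-.17,.02]]))
a=cv2.imread('pics/w7.png');b=cv2.imread('pics/w8.png')
cv2.imwrite('pics/c8.png',np.vstack([cv2.resize(a[0:250,140:540],(480,300),interpolation=2),cv2.resize(b[0:250,140:540],(480,300),interpolation=2)]))
```

```text
[ 0.5178 -0.1691  0.2952] [-0.3726  0.2479  0.6952  1.8434 -0.177   1.1133  0.6172] [[314.573  154.6406]]
```

View pics/c8.png

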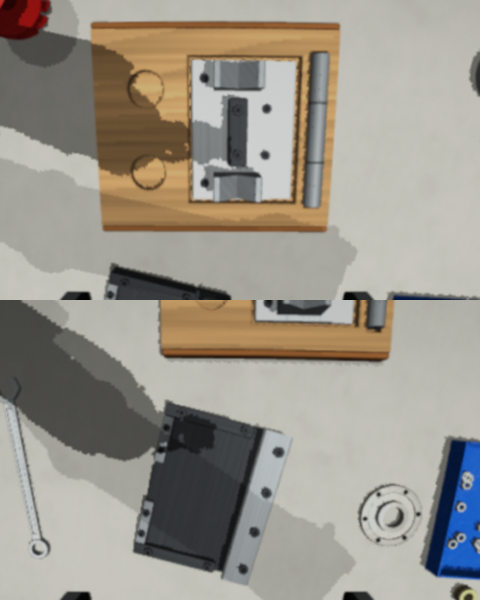

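c8 shows the plate's bar screws at w7 (338,91) and (337,131), the empty kit bores at w7 (262,74) and (263,142), the hook bar's four screws at w8 (372,126), (362,160), (352,193) and (342,224), and the lugs at left.

Run:
```python
from h import *
E7=np.load('pics/w7.npy');E8=np.load('pics/w8.npy')
ang=lambda v:np.degrees(np.arctan2(v[1],v[0]))
g=lambda x,y:(140+x/1.2,y/1.2); f=lambda x,y:(140+x/1.2,(y-300)/1.2)
p7=lambda L,z:plane('wrist',E7,[g(*q) for q in L],z)[:,:2]
p8=lambda L,z:plane('wrist',E8,[f(*q) for q in L],z)[:,:2]
print('kit bores',p7([(146,89),(148,171)],.022))
b=p7([(238,109),(236,157)],.044);print('bar screws',b,b.mean(0),ang(b[0]-b[1])-90)
b=p7([(229,98),(247,98),(246,167),(229,167)],.044);print('bar',b.mean(0),ang(b[0]-b[3])-90,ang(b[1]-b[2])-90)
b=p7([(311,53),(327,53),(319,208),(303,208)],.031);print('arbor ends',b,b.mean(0),ang((b[0]+b[1])-(b[2]+b[3]))-90)
h=p8([(278,451),(266,492),(254,532),(242,569)],.034);print('hook holes',h,h.mean(0),ang(h[0]-h[3])-90)
c=p8([(263,428),(293,434),(222,580),(246,584)],.034);print('hook corners',c,ang(c[0]-c[2])-90,ang(c[1]-c[3])-90,c.mean(0))
l=p8([(167,425),(160,448),(146,512),(139,540)],.019);print('lug holes',l,l.mean(0),ang(l[0]-l[3])-90)
li=p8([(174,418),(164,462),(155,503),(145,552)],.019);print('lug inner corners',li,li.mean(0),ang(li[0]-li[3])-90)
s=p8([(168,401),(262,425),(134,552),(222,572)],.022);print('base outer',s,s.mean(0))
# height checks: same hook holes seen in w2 and w8
E2=np.load('pics/w2.npy'); k=lambda x,y:(255+(x-400)/3,140+y/3)
for a,b_ in [((705,118),(278,451)),((683,192),(266,492)),((662,264),(254,532))]:
    print('tri hook',tri([('wrist',E2,k(*a)),('wrist',E8,f(*b_))]))
for a,b_ in [((231,86),(238,109)),((229,148),(236,157))]:
    print('tri bar',tri([('wrist',E2,(265+a[0]/2.2,a[1]/2.2)),('wrist',E7,g(*b_))]))
```

```text
kit bores [[0.4571 0.0714]
 [0.472  0.0024]]
bar screws [[0.5371 0.0719]
 [0.5446 0.0337]] [0.5409 0.0528] 11.14065404502088
bar [0.5414 0.0531] 13.324333439540041 13.021489442202906
arbor ends [[0.5858 0.13  ]
 [0.5988 0.1331]
 [0.6287 0.0056]
 [0.6146 0.0024]] [0.607  0.0678] 12.95498599417229
hook holes [[ 0.5644 -0.1217]
 [ 0.5634 -0.1616]
 [ 0.5621 -0.2023]
 [ 0.5601 -0.2421]] [ 0.5625 -0.1819] -2.0670403309138123
hook corners [[ 0.5455 -0.1048]
 [ 0.5738 -0.1035]
 [ 0.5434 -0.258 ]
 [ 0.5679 -0.2567]] -0.8208986795829532 -2.213088693099536 [ 0.5577 -0.1808]
lug holes [[ 0.4577 -0.1227]
 [ 0.4554 -0.1454]
 [ 0.4541 -0.2105]
 [ 0.4526 -0.2408]] [ 0.455  -0.1799] -2.4596724578314024
lug inner corners [[ 0.4628 -0.1149]
 [ 0.4619 -0.1577]
 [ 0.4612 -0.1994]
 [ 0.4609 -0.252 ]] [ 0.4617 -0.181 ] -0.7921638171042957
base outer [[ 0.4545 -0.101 ]
 [ 0.5453 -0.1022]
 [ 0.4503 -0.2535]
 [ 0.5426 -0.2541]] [ 0.4981 -0.1777]
tri hook (array([ 0.5649, -0.1218,  0.034 ]), [np.float64(0.000497339597618649), np.float64(0.0004973395976190527)])
tri hook (array([ 0.5638, -0.1617,  0.033 ]), [np.float64(0.00023612263484789408), np.float64(0.00023612263484804538)])
tri hook (array([ 0.5634, -0.2039,  0.0273]), [np.float64(0.00019986057933262533), np.float64(0.00019986057933253678)])
tri bar (array([0.5369, 0.0725, 0.0331]), [np.float64(0.0007085332757075764), np.float64(0.0007085332757076299)])
tri bar (array([0.5432, 0.0344, 0.0499]), [np.float64(0.0010547950676827594), np.float64(0.0010547950676829483)])
```

>>> step_arm(
  rows=[
    [0.039,0.2,-0.05,0,0,0],
    [0.039,0.3,-0.1,0,0,0],
    [0.039,0.37,-0.15,0,0,0],
    [0.039,0.37,-0.2,0,0,0],
    [0.039,0.37,-0.2,0,0,0],
  ],
  jaw=0.45,
)

```text
clock: 15.47
tcp_pos: [0.5373, 0.0167, 0.2037]
orientation: [-1.948, -2.464, -0.003]
contact_force: [-0.3, 1.3, -0.7]
grip_width: 0.0468
gripper_force: 0.0
```

>>> step_arm(
  rows=[
    [0,0,0,0,0,0],
    [0,0,0,0,0,0],
    [0,0,0,0,0,0],
  ],
)

```text
clock: 15.72
tcp_pos: [0.5373, 0.0132, 0.2044]
orientation: [-1.95, -2.462, 0.001]
contact_force: [0.8, -0.5, -0.3]
grip_width: 0.0469
gripper_force: 0.0
```

>>> step_arm(
  rows=[
    [0.006,0.066,-0.05,0,0,0],
    [0.006,0.066,-0.11,0,0,0],
    [0.006,0.066,-0.16,0,0,0],
    [0.006,0.066,-0.16,0,0,0],
    [0.006,0.066,-0.16,0,0,0],
  ],
)

```text
clock: 16.13
tcp_pos: [0.5406, 0.05, 0.1087]
orientation: [-1.956, -2.457, 0.003]
contact_force: [-0.4, -0.3, -0.1]
grip_width: 0.0471
gripper_force: 0.0
```

>>> step_arm(
  rows=[
    [0,0,0,0,0,0],
    [0,0,0,0,0,0],
  ],
)

```text
clock: 16.3
tcp_pos: [0.5428, 0.0503, 0.1111]
orientation: [1.955, 2.456, 0.005]
contact_force: [-0.1, 0.0, 0.7]
grip_width: 0.0471
gripper_force: 0.0
```

>>> step_arm(
  rows=[
    [-0.001,0.004,-0.04,0,0,0],
    [-0.001,0.004,-0.08,0,0,0],
    [-0.001,0.004,-0.105,0,0,0],
    [-0.001,0.004,-0.114,0,0,0],
    [-0.001,0.004,-0.114,0,0,0],
  ],
)

```text
clock: 16.72
tcp_pos: [0.5408, 0.0531, 0.0407]
orientation: [1.955, 2.458, 0.0]
contact_force: [1.0, 0.4, 0.7]
grip_width: 0.047
gripper_force: 0.0
```

>>> step_arm(
  rows=[
    [0,0,0,0,0,0],
    [0,0,0,0,0,0],
  ],
)

```text
clock: 16.88
tcp_pos: [0.5417, 0.0534, 0.0419]
orientation: [1.954, 2.458, 0.003]
contact_force: [0.2, 0.5, 0.1]
grip_width: 0.047
gripper_force: 0.0
```

>>> step_arm(
  rows=[
    [0,0,0,0,0,0],
    [0,0,0,0,0,0],
    [0,0,0,0,0,0],
    [0,0,0,0,0,0],
    [0,0,0,0,0,0],
  ],
  jaw=1,
  squeeze=80,
)

```text
clock: 17.3
tcp_pos: [0.5412, 0.0536, 0.0414]
orientation: [1.955, 2.458, 0.002]
contact_force: [-0.5, -0.2, 7.6]
grip_width: 0.0145
gripper_force: 79.2
```

>>> step_arm(
  rows=[
    [0,0,0.02,0,0,0],
    [0,0,0.06,0,0,0],
    [0,0,0.12,0,0,0],
    [0,0,0.18,0,0,0],
    [0,0,0.2,0,0,0],
  ],
)

```text
clock: 17.72
tcp_pos: [0.5424, 0.0531, 0.165]
orientation: [1.954, 2.456, 0.007]
contact_force: [1.1, 0.7, -3.2]
grip_width: 0.0137
gripper_force: 79.0
```

>>> step_arm(
  rows=[
    [-0.01,-0.05,0,0,0,-0.01],
    [-0.02,-0.1,0,0,0,-0.03],
    [-0.03,-0.15,0,0,0,-0.05],
    [-0.04,-0.2,0,0,0,-0.07],
    [-0.05,-0.25,0,0,0,-0.083],
  ],
)

```text
clock: 18.13
tcp_pos: [0.5091, -0.0975, 0.1599]
orientation: [-2.26, -2.18, 0.001]
contact_force: [1.2, -0.2, -4.4]
grip_width: 0.0139
gripper_force: 78.8
```

>>> step_arm(
  rows=[
    [-0.01,-0.05,0,0,0,0],
    [-0.02,-0.1,0,0,0,0],
    [-0.03,-0.14,0,0,0,0],
    [-0.03,-0.14,0,0,0,0],
  ],
)

```text
clock: 18.47
tcp_pos: [0.4895, -0.1865, 0.1604]
orientation: [2.266, 2.174, -0.004]
contact_force: [0.1, -0.2, -3.8]
grip_width: 0.0142
gripper_force: 78.7
```

>>> step_arm(
  rows=[
    [0,0,0,0.001,0.03,0],
    [0,0,0,0.0023,0.0666,0],
    [0,0,0,0.0023,0.0666,0],
    [0,0,0,0.0023,0.0666,0],
    [0,0,0,0.0023,0.0666,0],
  ],
)

```text
clock: 18.88
tcp_pos: [0.4917, -0.1805, 0.1598]
orientation: [-2.145, -2.074, 0.217]
contact_force: [0.3, 0.2, -3.3]
grip_width: 0.0141
gripper_force: 79.4
```

```bash
cat > st.py <<'E'
from h import *
o=r.get_obs();M=R.from_rotvec(o['orientation']).as_matrix();print(o['clock'],o['tcp_pos'],o['contact_force'],o['grip_width'],o['gripper_force'],o['joints'])
b=np.radians(-2);B=np.array([[np.cos(b),-np.sin(b),0],[np.sin(b),np.cos(b),0],[0,0,1]])
P=np.c_[M[:,1],M[:,0],-M[:,2]]  # plate axes x=tool y, y=tool x
Q=B.T@P;pos=o['tcp_pos']+.0284*M[:,2]
print('tcp in base',B.T@(o['tcp_pos']-[.503,-.181,0]),'plate origin in base',B.T@(pos-[.503,-.181,0]),'\nplate rotvec in base deg',np.degrees(R.from_matrix(Q).as_rotvec()))
E
python3 st.py
```

```text
18.8833 [ 0.4917 -0.1805  0.1598] [ 0.279   0.2116 -3.3334] 0.014067285729470693 79.42115306854248 [-0.2881  0.5127  0.6687  1.8927 -0.2825  1.0571  0.4799]
tcp in base [-0.0113  0.0001  0.1598] plate origin in base [-0.0172  0.0001  0.132 ] 
plate rotvec in base deg [-0.0012 11.9598  0.0859]
```

>>> step_arm(
  rows=[
    [0,0,-0.05,0,0,0],
    [0,0,-0.1,0,0,0],
    [0,0,-0.14,0,0,0],
    [0,0,-0.16,0,0,0],
    [0,0,-0.172,0,0,0],
  ],
)

```text
clock: 19.3
tcp_pos: [0.491, -0.1803, 0.0562]
orientation: [-2.144, -2.073, 0.218]
contact_force: [0.4, -0.5, -3.9]
grip_width: 0.0142
gripper_force: 79.3
```

>>> step_arm(
  rows=[
    [0,0,-0.004,0,0,0],
    [0,0,-0.008,0,0,0],
    [0,0,-0.008,0,0,0],
  ],
)

```text
clock: 19.55
tcp_pos: [0.4931, -0.1809, 0.0531]
orientation: [-2.146, -2.075, 0.216]
contact_force: [-0.1, 0.2, -4.8]
grip_width: 0.0139
gripper_force: 79.3
```

```bash
python3 st.py
```

```text
19.55 [ 0.4931 -0.1809  0.0531] [-0.1419  0.1801 -4.7519] 0.013944627513546201 79.33966040611267 [-0.2142  0.6693  0.577   1.9412 -0.3884  0.8645  0.5503]
tcp in base [-0.0099 -0.0002  0.0531] plate origin in base [-0.0158 -0.0002  0.0253] 
plate rotvec in base deg [-0.0069 11.8848  0.0822]
```

>>> step_arm(
  rows=[
    [0,0,-0.002,0,0,0],
    [0.005,0,-0.002,0,0,0],
    [0.01,0,-0.002,0,0,0],
    [0.015,-0.0005,-0.002,0,0,0],
    [0.015,-0.0005,-0.002,0,0,0],
  ],
)

```text
clock: 19.97
tcp_pos: [0.5027, -0.1808, 0.0513]
orientation: [-2.144, -2.076, 0.217]
contact_force: [0.6, -1.0, -3.8]
grip_width: 0.014
gripper_force: 79.4
```

```bash
python3 st.py
python3 - <<'E'
from h import *
sd,D=grab('side','d9'); sc,S=grab('scene','s9')
cv2.imwrite('pics/c9.png',np.hstack([cv2.resize(sc[200:310,300:420],(436,400),interpolation=2),cv2.resize(sd[120:190,300:370],(364,400),interpolation=2)])[:,:,::-1])
E
```

```text
19.9667 [ 0.5027 -0.1808  0.0513] [ 0.6443 -1.0159 -3.8453] 0.013954557851465666 79.35748100280762 [-0.2119  0.6831  0.5736  1.919  -0.3917  0.8743  0.5467]
tcp in base [-0.0003  0.0002  0.0513] plate origin in base [-0.0062  0.0001  0.0235] 
plate rotvec in base deg [-0.0128 11.9103  0.1322]
```

View pics/c9.png

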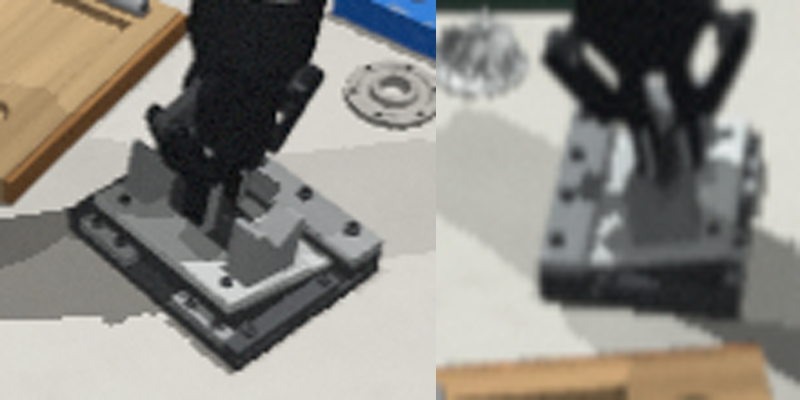

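The tongue is entering below the hook bar (crop (330,255)), with the front edge raised over the lugs. I'll continue sliding.

>>> step_arm(
  rows=[
    [0.004,0,0,0,0,0],
    [0.008,-0.0004,0,0,0,0],
    [0.0125,-0.0006,0,0,0,0],
    [0.0125,-0.0006,0,0,0,0],
  ],
)

```text
clock: 20.4
tcp_pos: [0.5098, -0.1812, 0.0511]
orientation: [-2.144, -2.075, 0.217]
contact_force: [0.9, 0.4, -4.6]
grip_width: 0.0141
gripper_force: 79.4
```

```bash
python3 st.py
```

```text
20.4 [ 0.5098 -0.1812  0.0511] [ 0.8758  0.4458 -4.5849] 0.014126428969720705 79.3573272228241 [-0.2102  0.6919  0.5724  1.9017 -0.3932  0.884   0.5434]
tcp in base [0.0068 0.0001 0.0511] plate origin in base [0.0009 0.0001 0.0233] 
plate rotvec in base deg [-0.0056 11.9474  0.1201]
```

>>> step_arm(
  rows=[
    [0.0025,0,0,0,0,0],
    [0.0025,0,0,0,0,0],
  ],
)

```text
clock: 20.57
tcp_pos: [0.5107, -0.1812, 0.051]
orientation: [-2.144, -2.074, 0.218]
contact_force: [0.2, 0.4, -4.2]
grip_width: 0.014
gripper_force: 79.4
```

>>> step_arm(
  rows=[
    [0.0015,0,0,0,0,0],
    [0.0015,0,0,0,0,0],
  ],
)

```text
clock: 20.73
tcp_pos: [0.5114, -0.1812, 0.0511]
orientation: [-2.144, -2.074, 0.218]
contact_force: [0.2, -0.3, -4.0]
grip_width: 0.0143
gripper_force: 79.4
```

>>> step_arm(
  rows=[
    [0.0015,0,0,0,0,0],
    [0.0015,0,0,0,0,0],
  ],
)

```text
clock: 20.9
tcp_pos: [0.5122, -0.1812, 0.0511]
orientation: [-2.144, -2.074, 0.218]
contact_force: [-0.0, -0.1, -3.6]
grip_width: 0.014
gripper_force: 79.5
```

>>> step_arm(
  rows=[
    [0.0015,0,0,0,0,0],
    [0.0015,0,0,0,0,0],
  ],
)

```text
clock: 21.07
tcp_pos: [0.5124, -0.1812, 0.051]
orientation: [-2.143, -2.073, 0.219]
contact_force: [-3.2, 0.3, -2.3]
grip_width: 0.0144
gripper_force: 79.8
```

>>> step_arm(
  rows=[
    [0.0015,0,0,0,0,0],
    [0.0015,0,0,0,0,0],
  ],
)

```text
clock: 21.23
tcp_pos: [0.5124, -0.1812, 0.051]
orientation: [-2.143, -2.071, 0.22]
contact_force: [-5.1, 0.3, -0.9]
grip_width: 0.0139
gripper_force: 79.9
```

The wall is felt at TCP x 0.5124, which agrees with the vision estimate. Next I'll lower the front, pivoting about the tongue.

>>> step_arm(
  rows=[
    [-0.006,0,0,0,0,0],
    [-0.009,0,-0.002,-0.0003,-0.01,0],
    [-0.012,0,-0.005,-0.0008,-0.022,0],
    [-0.0145,0,-0.008,-0.0012,-0.0333,0],
    [-0.0145,0,-0.008,-0.0012,-0.0333,0],
  ],
)

```text
clock: 21.65
tcp_pos: [0.504, -0.1814, 0.0463]
orientation: [-2.204, -2.129, 0.11]
contact_force: [-1.0, 0.6, -4.0]
grip_width: 0.0141
gripper_force: 79.5
```

```bash
python3 st.py
```

```text
21.65 [ 0.504  -0.1814  0.0463] [-1.0124  0.5937 -3.995 ] 0.014144563620634053 79.4821035861969 [-0.1926  0.6391  0.5463  1.9888 -0.4376  0.7417  0.5905]
tcp in base [ 0.001  -0.0004  0.0463] plate origin in base [-0.0019 -0.0004  0.0181] 
plate rotvec in base deg [0.0129 5.9513 0.0166]
```

>>> step_arm(
  rows=[
    [0.003,0,0,0,0,0],
    [0.003,0,-0.001,0,0,0],
    [0.002,0,-0.004,-0.0003,-0.009,0],
    [0.001,0,-0.0065,-0.0006,-0.0167,0],
    [0.001,0,-0.0065,-0.0006,-0.0167,0],
  ],
)

```text
clock: 22.07
tcp_pos: [0.5056, -0.1813, 0.0421]
orientation: [-2.231, -2.157, 0.057]
contact_force: [0.2, -0.9, -4.3]
grip_width: 0.014
gripper_force: 79.5
```

```bash
python3 st.py
```

```text
22.0667 [ 0.5056 -0.1813  0.0421] [ 0.1901 -0.8897 -4.2605] 0.014031592825624203 79.54389810562134 [-0.1767  0.6219  0.524   2.0217 -0.4659  0.6719  0.619 ]
tcp in base [ 0.0026 -0.0002  0.0421] plate origin in base [ 0.0011 -0.0002  0.0138] 
plate rotvec in base deg [-0.0057  3.012   0.0796]
```

>>> step_arm(
  rows=[
    [-0.002,0,-0.002,-0.0003,-0.008,0],
    [-0.004,0,-0.0045,-0.0006,-0.0167,0],
    [-0.004,0,-0.006,-0.0006,-0.0167,0],
    [-0.004,0,-0.006,-0.0006,-0.0167,0],
  ],
)

```text
clock: 22.4
tcp_pos: [0.5038, -0.1811, 0.0387]
orientation: [-2.258, -2.184, 0.001]
contact_force: [-0.5, -0.1, -3.9]
grip_width: 0.0138
gripper_force: 79.5
```

```bash
python3 st.py
```

```text
22.4 [ 0.5038 -0.1811  0.0387] [-0.4759 -0.0542 -3.9121] 0.013843965187262528 79.53693151473999 [-0.1545  0.6003  0.4956  2.0615 -0.4975  0.5975  0.6542]
tcp in base [ 0.0008 -0.0001  0.0387] plate origin in base [ 0.0008 -0.0001  0.0103] 
plate rotvec in base deg [0.0016 0.048  0.0979]
```

>>> step_arm(
  rows=[
    [0,0,-0.001,0,0,0],
    [0,0,-0.001,0,0,0],
    [0,0,-0.001,0,0,0],
  ],
)

```text
clock: 22.65
tcp_pos: [0.5043, -0.1812, 0.0384]
orientation: [2.257, 2.184, 0.0]
contact_force: [-0.3, 1.1, -0.8]
grip_width: 0.0141
gripper_force: 80.0
```

>>> step_arm(
  rows=[
    [0,0,0,0,0,0],
    [0,0,0,0,0,0],
    [0,0,0,0,0,0],
    [0,0,0,0,0,0],
    [0,0,0,0,0,0],
  ],
  jaw=0.45,
)

```text
clock: 23.07
tcp_pos: [0.5037, -0.1813, 0.0383]
orientation: [2.258, 2.184, 0.0]
contact_force: [0.6, -0.5, 0.9]
grip_width: 0.0469
gripper_force: 0.0
```

>>> step_arm(
  rows=[
    [0,0,0.02,0,0,0],
    [0,0,0.06,0,0,0],
    [0,0,0.12,0,0,0],
    [0,0,0.16,0,0,0],
  ],
)

```text
clock: 23.4
tcp_pos: [0.5037, -0.1819, 0.1369]
orientation: [2.258, 2.182, 0.001]
contact_force: [-0.2, -0.0, 0.4]
grip_width: 0.0471
gripper_force: 0.0
```

>>> step_arm(
  rows=[
    [0.087,0.2,0,0,0,0.0833],
    [0.087,0.2,0,0,0,0.0833],
    [0.087,0.2,0,0,0,0.0833],
    [0.087,0.2,0,0,0,0.0833],
    [0.087,0.2,0,0,0,0.0833],
  ],
)

```text
clock: 23.82
tcp_pos: [0.5572, -0.057, 0.1349]
orientation: [1.946, 2.466, 0.003]
contact_force: [-0.3, -0.7, 0.5]
grip_width: 0.0473
gripper_force: 0.0
```

```bash
python3 st.py
python3 - <<'E'
from h import *
im,E=grab('wrist','w10'); sc,S=grab('scene','s10'); sd,D=grab('side','d10')
cv2.imwrite('pics/c10.png',np.vstack([np.hstack([cv2.resize(sc[200:310,300:420],(436,400),interpolation=2),cv2.resize(sd[120:190,300:370],(364,400),interpolation=2)]),np.hstack([im[40:240,140:540],cv2.resize(sc[120:220,180:380],(400,200))])])[:,:,::-1])
print(proj('wrist',E,[[.608,.068,.035]]))
E
```

```text
23.8167 [ 0.5572 -0.057   0.1349] [-0.2887 -0.7222  0.4896] 0.04730580519902884 0.0 [-0.4244  0.4685  0.5377  1.9611 -0.3312  0.7969  0.535 ]
tcp in base [0.0499 0.1258 0.1349] plate origin in base [0.0499 0.1258 0.1065] 
plate rotvec in base deg [ 0.0616 -0.0976 15.4577]
[[447.7056  26.1266]]
```

View pics/c10.png

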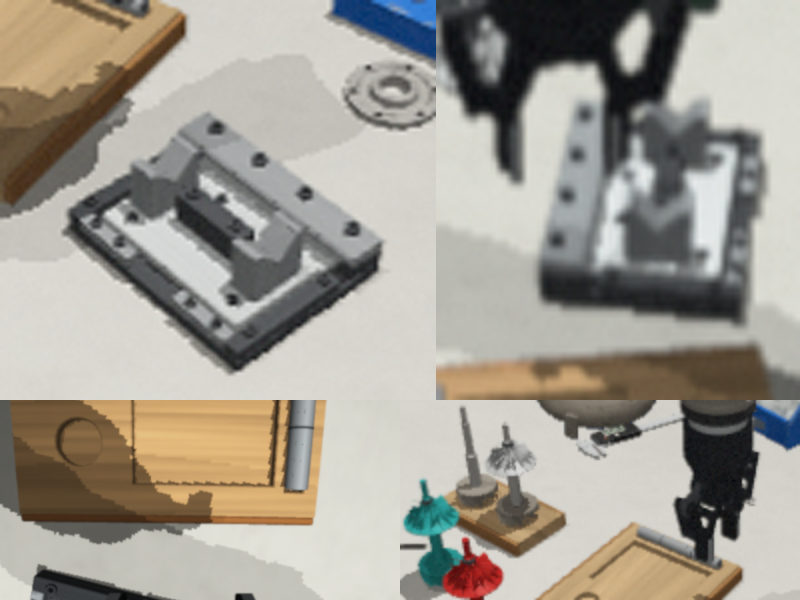

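The plate lies flat in the base with its tongue under the bar, and both rotors stand in the block. Arbor next.

>>> step_arm(
  rows=[
    [0.085,0.208,0,0,0,-0.002],
    [0.085,0.208,0,0,0,-0.002],
    [0.085,0.208,0,0,0,-0.002],
    [0.085,0.208,0,0,0,-0.002],
    [0.085,0.208,0,0,0,-0.002],
  ],
)

```text
clock: 24.38
tcp_pos: [0.6076, 0.0668, 0.134]
orientation: [1.956, 2.458, 0.002]
contact_force: [-0.5, -0.4, -0.2]
grip_width: 0.047
gripper_force: 0.0
```

>>> step_arm(
  rows=[
    [0,0,-0.06,0,0,0],
    [0,0,-0.1,0,0,0],
    [0,0,-0.1,0,0,0],
    [0,0,-0.1,0,0,0],
  ],
)

```text
clock: 24.72
tcp_pos: [0.6055, 0.0608, 0.0737]
orientation: [-1.965, -2.45, 0.005]
contact_force: [0.8, -0.6, 1.3]
grip_width: 0.0471
gripper_force: 0.0
```

```bash
python3 st.py
python3 - <<'E'
from h import *
# arbor in w7 by mask: grey (low sat) blob on wood
E7=np.load('pics/w7.npy');im=cv2.imread('pics/w7.png');h=cv2.cvtColor(im,cv2.COLOR_BGR2HSV)
m=((h[:,:,1]<60)&(h[:,:,2]>60)).astype(np.uint8);m[:,:385]=0;m[:,425:]=0;m[:38]=0;m[178:]=0
m=cv2.morphologyEx(m,cv2.MORPH_OPEN,np.ones((3,3)))
for c in cv2.findContours(m,cv2.RETR_EXTERNAL,cv2.CHAIN_APPROX_NONE)[0]:
    if cv2.contourArea(c)>200:
        P=plane('wrist',E7,c[:,0].astype(float),.031)[:,:2];rc=cv2.minAreaRect((P*1000).astype(np.float32));print(rc)
E
```

```text
24.7167 [0.6055 0.0608 0.0737] [ 0.7844 -0.6419  1.2648] 0.047144883611480295 0.0 [-0.5514  0.6247  0.4755  1.8716 -0.4038  0.7444  0.3682]
tcp in base [0.094  0.2452 0.0737] plate origin in base [0.0939 0.2451 0.0453] 
plate rotvec in base deg [-0.1022  0.1526 14.5333]
((625.091552734375, 66.8651123046875), (10.90603256225586, 130.0284423828125), 16.829360961914062)
((607.384521484375, 68.7468032836914), (15.273955345153809, 129.75108337402344), 12.382328987121582)
```

>>> step_arm(
  rows=[
    [0.003,0.013,-0.02,0,0,0.002],
    [0.003,0.013,-0.04,0,0,0.002],
    [0.003,0.013,-0.052,0,0,0.002],
    [0.003,0.013,-0.052,0,0,0.002],
  ],
)

```text
clock: 25.05
tcp_pos: [0.6075, 0.0715, 0.0415]
orientation: [-1.952, -2.46, 0.002]
contact_force: [-0.1, -0.3, -0.5]
grip_width: 0.047
gripper_force: 0.0
```

>>> step_arm(
  rows=[
    [0,0,0,0,0,0],
    [0,0,0,0,0,0],
  ],
)

```text
clock: 25.22
tcp_pos: [0.6088, 0.0712, 0.0433]
orientation: [1.954, 2.459, 0.0]
contact_force: [-0.2, -0.7, 0.2]
grip_width: 0.047
gripper_force: 0.0
```

>>> step_arm(
  rows=[
    [-0.002,-0.004,-0.005,0,0,0],
    [-0.002,-0.004,-0.009,0,0,0],
    [-0.002,-0.004,-0.009,0,0,0],
    [-0.002,-0.004,-0.009,0,0,0],
  ],
)

```text
clock: 25.55
tcp_pos: [0.6073, 0.0689, 0.0375]
orientation: [1.954, 2.46, 0.0]
contact_force: [-0.9, 0.2, 0.5]
grip_width: 0.047
gripper_force: 0.0
```

>>> step_arm(
  rows=[
    [0,0,0,0,0,0],
    [0,0,0,0,0,0],
    [0,0,0,0,0,0],
    [0,0,0,0,0,0],
    [0,0,0,0,0,0],
  ],
  jaw=1,
  squeeze=40,
)

```text
clock: 25.97
tcp_pos: [0.6089, 0.0694, 0.0381]
orientation: [1.952, 2.458, 0.004]
contact_force: [5.0, 0.6, -0.5]
grip_width: 0.0145
gripper_force: 39.7
```

>>> step_arm(
  rows=[
    [0,0,0.002,0,0,0],
    [0,0,0.007,0,0,0],
    [0,0,0.015,0,0,0],
  ],
)

```text
clock: 26.22
tcp_pos: [0.6055, 0.0687, 0.0459]
orientation: [-1.952, -2.458, 0.004]
contact_force: [-0.4, 0.6, -2.5]
grip_width: 0.0139
gripper_force: 39.6
```

>>> step_arm(
  rows=[
    [0,0,0.03,0,0,0],
    [0,0,0.08,0,0,0],
    [0,0,0.13,0,0,0],
    [0,0,0.14,0,0,0],
  ],
  squeeze=60,
)

```text
clock: 26.55
tcp_pos: [0.6088, 0.0684, 0.1349]
orientation: [1.953, 2.457, 0.005]
contact_force: [0.5, -0.6, -0.9]
grip_width: 0.013
gripper_force: 61.3
```

>>> step_arm(
  rows=[
    [-0.02,-0.05,0,0,0,-0.01],
    [-0.04,-0.1,0,0,0,-0.03],
    [-0.06,-0.15,0,0,0,-0.05],
    [-0.08,-0.2,0,0,0,-0.07],
    [-0.1,-0.25,0,0,0,-0.084],
  ],
)

```text
clock: 26.97
tcp_pos: [0.5452, -0.0821, 0.13]
orientation: [-2.263, -2.177, 0.002]
contact_force: [-0.6, -0.9, -1.9]
grip_width: 0.0132
gripper_force: 61.3
```

>>> step_arm(
  rows=[
    [-0.02,-0.05,0,0,0,0],
    [-0.04,-0.1,0,0,0,0],
    [-0.06,-0.15,0,0,0,0],
    [-0.0695,-0.166,0,0,0,0],
    [-0.0695,-0.166,0,0,0,0],
  ],
)

```text
clock: 27.38
tcp_pos: [0.5023, -0.1842, 0.1304]
orientation: [-2.267, -2.174, 0.003]
contact_force: [-0.1, 0.2, -2.1]
grip_width: 0.0131
gripper_force: 61.3
```

>>> step_arm(
  rows=[
    [0,0,0,0,0,0],
    [0,0,0,0,0,0],
  ],
)

```text
clock: 27.55
tcp_pos: [0.5057, -0.1791, 0.1302]
orientation: [-2.258, -2.183, -0.0]
contact_force: [-1.0, 0.7, -2.8]
grip_width: 0.0131
gripper_force: 61.3
```

```bash
python3 st.py
```

```text
27.55 [ 0.5057 -0.1791  0.1302] [-0.9802  0.6772 -2.7604] 0.013071279465412441 61.26936078071594 [-0.259   0.4584  0.6183  2.0209 -0.3762  0.7753  0.5501]
tcp in base [0.0026 0.002  0.1302] plate origin in base [0.0026 0.002  0.1018] 
plate rotvec in base deg [0.0466 0.0346 0.0553]
```

>>> step_arm(
  rows=[
    [-0.003,-0.003,-0.04,0,0,0],
    [-0.003,-0.003,-0.075,0,0,0],
    [-0.003,-0.003,-0.1,0,0,0],
    [-0.003,-0.003,-0.1,0,0,0],
  ],
)

```text
clock: 27.88
tcp_pos: [0.5025, -0.1797, 0.0677]
orientation: [-2.254, -2.182, 0.004]
contact_force: [-0.4, 0.7, -1.9]
grip_width: 0.0131
gripper_force: 61.4
```

>>> step_arm(
  rows=[
    [0,0,0,0,0,0],
    [0,0,0,0,0,0],
  ],
)

```text
clock: 28.05
tcp_pos: [0.5047, -0.1818, 0.0712]
orientation: [2.258, 2.183, 0.001]
contact_force: [-0.1, -0.3, -1.3]
grip_width: 0.0129
gripper_force: 61.4
```

>>> step_arm(
  rows=[
    [-0.0015,0.001,-0.005,0,0,0],
    [-0.0015,0.001,-0.01,0,0,0],
    [-0.0015,0.001,-0.0135,0,0,0],
    [-0.0015,0.001,-0.0135,0,0,0],
  ],
)

```text
clock: 28.38
tcp_pos: [0.5041, -0.1818, 0.063]
orientation: [2.258, 2.181, 0.002]
contact_force: [1.2, 1.2, -0.2]
grip_width: 0.0131
gripper_force: 61.7
```

>>> step_arm(
  rows=[
    [0,0,-0.0015,0,0,0],
    [0,0,-0.0015,0,0,0],
  ],
)

```text
clock: 28.55
tcp_pos: [0.5042, -0.1818, 0.0628]
orientation: [2.259, 2.181, 0.003]
contact_force: [-0.2, 2.8, 10.1]
grip_width: 0.0129
gripper_force: 62.9
```

Contact is felt at the expected height, so I'm releasing and rising.

>>> step_arm(
  rows=[
    [0,0,0.001,0,0,0],
    [0,0,0.001,0,0,0],
    [0,0,0.001,0,0,0],
    [0,0,0.001,0,0,0],
    [0,0,0.001,0,0,0],
  ],
  jaw=0.45,
)

```text
clock: 28.97
tcp_pos: [0.5027, -0.1818, 0.062]
orientation: [2.261, 2.182, -0.0]
contact_force: [-0.7, 1.0, 0.4]
grip_width: 0.047
gripper_force: 0.0
```

>>> step_arm(
  rows=[
    [0,0,0.02,0,0,0],
    [0,0,0.07,0,0,0],
    [0,0,0.14,0,0,0],
    [0,0,0.21,0,0,0],
    [0,0,0.28,0,0,0],
  ],
)

```text
clock: 29.38
tcp_pos: [0.5021, -0.1822, 0.2315]
orientation: [2.262, 2.181, -0.001]
contact_force: [0.8, 0.2, -0.2]
grip_width: 0.0466
gripper_force: 0.0
```

>>> step_arm(
  rows=[
    [0,0.25,0.02,0,0,0.083],
    [0,0.25,0.02,0,0,0.083],
    [0,0.25,0.02,0,0,0.083],
    [0,0.25,0.02,0,0,0.083],
    [0,0.25,0.02,0,0,0.083],
  ],
  jaw=0,
)

```text
clock: 29.8
tcp_pos: [0.5032, -0.0254, 0.2421]
orientation: [-1.946, -2.465, -0.004]
contact_force: [0.8, 0.6, -0.1]
grip_width: 0.0855
gripper_force: 0.0
```

```bash
python3 st.py
python3 - <<'E'
from h import *
sc,S=grab('scene','s11'); sd,D=grab('side','d11')
cv2.imwrite('pics/c11.png',np.hstack([cv2.resize(sc[200:310,300:420],(436,400),interpolation=2),cv2.resize(sd[120:190,300:370],(364,400),interpolation=2)])[:,:,::-1])
# arbor bright mask near base in scene: expected ends
b=np.radians(-2);B=np.array([[np.cos(b),-np.sin(b)],[np.sin(b),np.cos(b)]])
for y in (-.065,.065):
    p=np.array([.5036,-.1812])+B@[0,y]; print(y,'exp scene',proj('scene',S,[*p,.051]),'side',proj('side',D,[*p,.051]))
E
```

```text
29.8 [ 0.5032 -0.0254  0.2421] [ 0.81    0.5765 -0.108 ] 0.08548753567171198 0.0 [-0.6005  0.2169  0.6171  1.9936 -0.1542  0.9746  0.3264]
tcp in base [-0.0052  0.1556  0.2421] plate origin in base [-0.0052  0.1556  0.2137] 
plate rotvec in base deg [ 0.1404 -0.0769 15.413 ]
-0.065 exp scene [[380.5905 270.8606]] side [[347.2232 135.4435]]
0.065 exp scene [[339.5694 239.2183]] side [[342.5467 159.3797]]
```

View pics/c11.png

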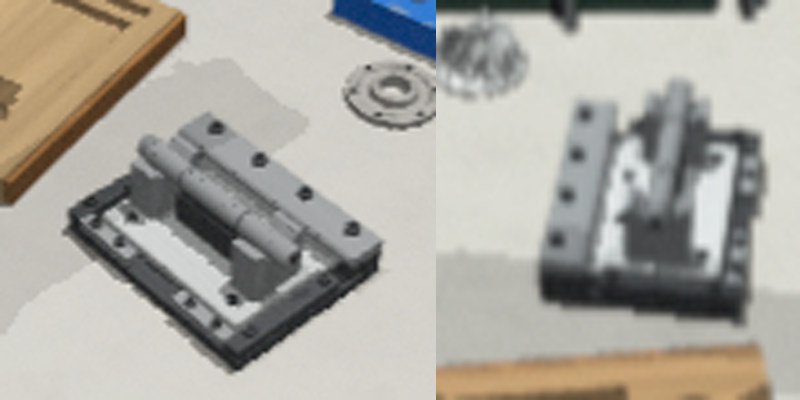

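The arbor lies centred in both Vs: scene ends at crop (150,145) and (290,250), matching the projection. Now the rotors go back, wheeled first.

>>> step_arm(
  rows=[
    [-0.012,0.3,0,0,0,0],
    [-0.012,0.3,0,0,0,0],
    [-0.012,0.3,0,0,0,0],
    [-0.012,0.3,0,0,0,0],
    [-0.012,0.3,0,0,0,0],
  ],
)

```text
clock: 30.32
tcp_pos: [0.4954, 0.1531, 0.2413]
orientation: [-1.952, -2.461, -0.002]
contact_force: [0.2, 1.2, 0.4]
grip_width: 0.0853
gripper_force: 0.0
```

>>> step_arm(
  rows=[
    [0,0.206,0,0,0,0],
    [0,0.206,0,0,0,0],
    [0,0.206,0,0,0,0],
    [0,0.206,0,0,0,0],
    [0,0.206,0,0,0,0],
  ],
)

```text
clock: 30.73
tcp_pos: [0.496, 0.2728, 0.2409]
orientation: [1.954, 2.459, -0.001]
contact_force: [-0.4, -1.0, -0.4]
grip_width: 0.0853
gripper_force: 0.0
```

>>> step_arm(
  rows=[
    [0,0,0,0,0,0],
    [0,0,0,0,0,0],
  ],
)

```text
clock: 30.9
tcp_pos: [0.4966, 0.2691, 0.2412]
orientation: [1.962, 2.452, -0.001]
contact_force: [-0.3, -0.7, 0.5]
grip_width: 0.0852
gripper_force: 0.0
```

>>> step_arm(
  rows=[
    [-0.001,0.015,0,0,0,0],
    [-0.001,0.015,-0.03,0,0,0],
    [-0.001,0.015,-0.08,0,0,0],
    [-0.001,0.015,-0.12,0,0,0],
    [-0.001,0.015,-0.127,0,0,0],
  ],
)

```text
clock: 31.32
tcp_pos: [0.4931, 0.2791, 0.1615]
orientation: [-1.958, -2.455, 0.009]
contact_force: [-1.4, -1.0, -0.3]
grip_width: 0.0853
gripper_force: 0.0
```

>>> step_arm(
  rows=[
    [0,0,0,0,0,0],
    [0,0,0,0,0,0],
  ],
)

```text
clock: 31.48
tcp_pos: [0.4959, 0.2807, 0.166]
orientation: [1.958, 2.455, 0.002]
contact_force: [-0.6, -0.4, 0.1]
grip_width: 0.0854
gripper_force: 0.0
```

>>> step_arm(
  rows=[
    [0,-0.0035,-0.004,0,0,0],
    [0,-0.0035,-0.004,0,0,0],
    [0,-0.0035,-0.004,0,0,0],
  ],
)

```text
clock: 31.73
tcp_pos: [0.4957, 0.2788, 0.1636]
orientation: [1.958, 2.456, 0.003]
contact_force: [-0.3, 0.2, -0.0]
grip_width: 0.0852
gripper_force: 0.0
```

>>> step_arm(
  rows=[
    [0,0,0,0,0,0],
    [0,0,0,0,0,0],
    [0,0,0,0,0,0],
    [0,0,0,0,0,0],
    [0,0,0,0,0,0],
  ],
  jaw=1,
  squeeze=60,
)

```text
clock: 32.15
tcp_pos: [0.4951, 0.2787, 0.1626]
orientation: [1.957, 2.457, 0.0]
contact_force: [-1.0, 0.3, -0.0]
grip_width: 0.0254
gripper_force: 0.0
```

>>> step_arm(
  rows=[
    [0,0,0,0,0,0],
    [0,0,0,0,0,0],
    [0,0,0,0,0,0],
    [0,0,0,0,0,0],
  ],
)

```text
clock: 32.48
tcp_pos: [0.4955, 0.2788, 0.1627]
orientation: [1.957, 2.456, 0.001]
contact_force: [1.5, 0.3, 0.1]
grip_width: 0.0067
gripper_force: 58.6
```

>>> step_arm(
  rows=[
    [0,0,0.01,0,0,0],
    [0,0,0.02,0,0,0],
    [0,0,0.05,0,0,0],
    [0,0,0.09,0,0,0],
    [0,0,0.09,0,0,0],
  ],
)

```text
clock: 32.9
tcp_pos: [0.497, 0.2795, 0.2205]
orientation: [1.957, 2.455, 0.009]
contact_force: [1.7, 0.2, -2.9]
grip_width: 0.0065
gripper_force: 58.9
```

>>> step_arm(
  rows=[
    [-0.004,-0.045,0,0,0,0],
    [-0.008,-0.09,0,0,0,0],
    [-0.012,-0.135,0,0,0,0],
    [-0.016,-0.18,0,0,0,0],
    [-0.02,-0.225,0,0,0,0],
  ],
)

```text
clock: 33.32
tcp_pos: [0.4821, 0.1422, 0.2158]
orientation: [-1.957, -2.457, 0.002]
contact_force: [0.6, 0.0, -5.3]
grip_width: 0.0065
gripper_force: 58.6
```

>>> step_arm(
  rows=[
    [-0.004,-0.045,0,0,0,0],
    [-0.008,-0.09,0,0,0,0],
    [-0.012,-0.135,0,0,0,0],
    [-0.016,-0.18,0,0,0,0],
    [-0.019,-0.22,0,0,0,0],
  ],
)

```text
clock: 33.73
tcp_pos: [0.4705, 0.0098, 0.216]
orientation: [-1.958, -2.456, 0.001]
contact_force: [0.6, -0.5, -5.6]
grip_width: 0.0065
gripper_force: 58.6
```

>>> step_arm(
  rows=[
    [0,-0.014,0,0,0,0],
    [0,-0.014,0,0,0,0],
    [0,-0.014,0,0,0,0],
    [0,-0.014,0,0,0,0],
  ],
)

```text
clock: 34.07
tcp_pos: [0.4717, 0.0046, 0.2163]
orientation: [-1.956, -2.458, -0.0]
contact_force: [1.3, 0.1, -5.3]
grip_width: 0.0064
gripper_force: 58.6
```

>>> step_arm(
  rows=[
    [0.002,-0.0027,-0.03,0,0,0],
    [0.002,-0.0027,-0.06,0,0,0],
    [0.002,-0.0027,-0.075,0,0,0],
    [0.002,-0.0027,-0.082,0,0,0],
    [0.002,-0.0027,-0.082,0,0,0],
  ],
)

```text
clock: 34.48
tcp_pos: [0.4724, 0.0024, 0.1665]
orientation: [-1.955, -2.458, 0.003]
contact_force: [0.2, 0.7, -4.8]
grip_width: 0.0066
gripper_force: 58.7
```

>>> step_arm(
  rows=[
    [0,0,0,0,0,0],
    [0,0,0,0,0,0],
  ],
)

```text
clock: 34.65
tcp_pos: [0.4736, 0.002, 0.1681]
orientation: [1.956, 2.456, 0.002]
contact_force: [-0.6, 0.0, -3.7]
grip_width: 0.0065
gripper_force: 58.6
```

>>> step_arm(
  rows=[
    [0,0.001,-0.003,0,0,0],
    [0,0.001,-0.006,0,0,0],
    [0,0.001,-0.006,0,0,0],
  ],
)

```text
clock: 34.9
tcp_pos: [0.473, 0.0024, 0.1638]
orientation: [1.957, 2.457, 0.001]
contact_force: [0.6, -0.5, -4.5]
grip_width: 0.0069
gripper_force: 58.7
```

>>> step_arm(
  rows=[
    [0,0,-0.002,0,0,0],
    [0,0,-0.002,0,0,0],
  ],
)

```text
clock: 35.07
tcp_pos: [0.4731, 0.0023, 0.1626]
orientation: [1.957, 2.457, 0.001]
contact_force: [0.1, -0.1, -4.7]
grip_width: 0.0068
gripper_force: 58.6
```

>>> step_arm(
  rows=[
    [0,0,-0.002,0,0,0],
    [0,0,-0.002,0,0,0],
  ],
)

```text
clock: 35.23
tcp_pos: [0.4739, 0.0024, 0.1625]
orientation: [1.957, 2.456, 0.003]
contact_force: [-3.0, 1.3, 8.2]
grip_width: 0.0066
gripper_force: 60.4
```

>>> step_arm(
  rows=[
    [0,0,-0.0015,0,0,0],
    [0,0,-0.0015,0,0,0],
  ],
)

```text
clock: 35.4
tcp_pos: [0.4744, 0.0024, 0.1625]
orientation: [1.957, 2.456, 0.005]
contact_force: [-4.9, 0.7, 17.5]
grip_width: 0.0068
gripper_force: 61.8
```

Contact. I'll relieve it, open, and rise to fetch the bare rotor.

>>> step_arm(
  rows=[
    [0,0,0.002,0,0,0],
    [0,0,0.0025,0,0,0],
  ],
)

```text
clock: 35.57
tcp_pos: [0.4737, 0.0023, 0.1626]
orientation: [1.957, 2.456, 0.002]
contact_force: [0.2, 0.5, -0.3]
grip_width: 0.0066
gripper_force: 59.2
```

>>> step_arm(
  rows=[
    [0,0,0,0,0,0],
    [0,0,0,0,0,0],
    [0,0,0,0,0,0],
    [0,0,0,0,0,0],
    [0,0,0,0,0,0],
  ],
  jaw=0,
)

```text
clock: 35.98
tcp_pos: [0.473, 0.0022, 0.1619]
orientation: [1.957, 2.457, -0.0]
contact_force: [-0.6, -0.7, -0.5]
grip_width: 0.0668
gripper_force: 0.0
```

>>> step_arm(
  rows=[
    [0,0,0,0,0,0],
    [0,0,0,0,0,0],
    [0,0,0.04,0,0,0],
    [0,0,0.09,0,0,0],
    [0,0,0.14,0,0,0],
  ],
)

```text
clock: 36.4
tcp_pos: [0.4722, 0.0019, 0.2465]
orientation: [-1.958, -2.456, 0.003]
contact_force: [1.4, 0.9, 0.0]
grip_width: 0.0855
gripper_force: 0.0
```

>>> step_arm(
  rows=[
    [0.007,0.3,0,0,0,0],
    [0.007,0.3,0,0,0,0],
    [0.007,0.3,0,0,0,0],
    [0.007,0.3,0,0,0,0],
    [0.007,0.3,0,0,0,0],
  ],
)

```text
clock: 36.82
tcp_pos: [0.4764, 0.1895, 0.246]
orientation: [-1.948, -2.464, -0.004]
contact_force: [0.6, 0.3, 0.7]
grip_width: 0.0856
gripper_force: 0.0
```

>>> step_arm(
  rows=[
    [0.008,0.295,0,0,0,0],
    [0.008,0.295,0,0,0,0],
    [0.008,0.295,0,0,0,0],
    [0.008,0.295,0,0,0,0],
    [0.008,0.295,0,0,0,0],
  ],
)

```text
clock: 37.23
tcp_pos: [0.4798, 0.3675, 0.2454]
orientation: [-1.946, -2.464, -0.003]
contact_force: [0.1, 0.9, 0.6]
grip_width: 0.0855
gripper_force: 0.0
```

>>> step_arm(
  rows=[
    [0,0,0,0,0,0],
    [0,0,0,0,0,0],
  ],
)

```text
clock: 37.4
tcp_pos: [0.4817, 0.3592, 0.2454]
orientation: [1.955, 2.458, -0.002]
contact_force: [0.1, -0.4, -0.5]
grip_width: 0.0856
gripper_force: 0.0
```

Run:
```python
from h import *
E7=np.load('pics/w7.npy')
im,S=grab('scene','s12'); a=cv2.imread('pics/scene0.png')[:,:,::-1].astype(int)
# compare wheeled rotor + board region with the initial picture
d=np.abs(im.astype(int)-a).max(2)
x,y=[int(v) for v in proj('scene',S,[[.4727,.0034,.1]])[0]]
print('diff at wheeled',(d[y-35:y+35,x-12:x+20]>60).mean())
best=min(((np.abs(np.roll(im,(j,i),(0,1)).astype(int)-a)[y-45:y+10,x-10:x+20].mean(),i,j) for i in range(-5,6) for j in range(-5,6)))
print('best image shift of wheel',best)
o=r.get_obs();print(o['tcp_pos'])
```

```text
diff at wheeled 0.11964285714285715
best image shift of wheel (np.float64(13.27939393939394), 0, 0)
[0.4822 0.3578 0.2456]
```

The scene picture shows the wheeled rotor back at its starting image position (shift 0,0). Bare rotor now.

>>> step_arm(
  rows=[
    [0,0.002,-0.04,0,0,0],
    [0,0.002,-0.09,0,0,0],
    [0,0.002,-0.14,0,0,0],
    [0,0.002,-0.175,0,0,0],
    [0,0.002,-0.183,0,0,0],
  ],
)

```text
clock: 37.87
tcp_pos: [0.4805, 0.3567, 0.1329]
orientation: [1.961, 2.454, -0.01]
contact_force: [0.9, -0.1, -0.5]
grip_width: 0.0849
gripper_force: 0.0
```

>>> step_arm(
  rows=[
    [0,0,0,0,0,0],
    [0,0,0,0,0,0],
  ],
)

```text
clock: 38.03
tcp_pos: [0.483, 0.3596, 0.1374]
orientation: [1.959, 2.455, 0.002]
contact_force: [0.7, -0.3, 0.2]
grip_width: 0.0853
gripper_force: 0.0
```

>>> step_arm(
  rows=[
    [0,0,0,0,0,0],
    [0,0,0,0,0,0],
    [0,0,0,0,0,0],
    [0,0,0,0,0,0],
    [0,0,0,0,0,0],
  ],
  jaw=1,
  squeeze=45,
)

```text
clock: 38.45
tcp_pos: [0.4821, 0.3607, 0.1367]
orientation: [1.957, 2.457, 0.001]
contact_force: [0.2, -0.1, -0.7]
grip_width: 0.025
gripper_force: 0.0
```

>>> step_arm(
  rows=[
    [0,0,0,0,0,0],
    [0,0,0,0,0,0],
    [0,0,0,0,0,0],
  ],
)

```text
clock: 38.7
tcp_pos: [0.4815, 0.3606, 0.1364]
orientation: [-1.957, -2.457, 0.001]
contact_force: [-3.3, -0.7, 4.9]
grip_width: 0.0101
gripper_force: 44.1
```

>>> step_arm(
  rows=[
    [0,0,0.02,0,0,0],
    [0,0,0.06,0,0,0],
    [0,0,0.1,0,0,0],
    [0,0,0.1,0,0,0],
  ],
)

```text
clock: 39.03
tcp_pos: [0.4844, 0.3616, 0.2008]
orientation: [1.957, 2.455, 0.011]
contact_force: [1.2, 0.5, -2.7]
grip_width: 0.0098
gripper_force: 44.1
```

>>> step_arm(
  rows=[
    [-0.004,-0.045,0,0,0,0],
    [-0.008,-0.09,0,0,0,0],
    [-0.012,-0.135,0,0,0,0],
    [-0.016,-0.18,0,0,0,0],
    [-0.02,-0.225,0,0,0,0],
  ],
)

```text
clock: 39.45
tcp_pos: [0.4693, 0.2239, 0.1955]
orientation: [1.957, 2.457, -0.001]
contact_force: [1.7, -0.4, -3.4]
grip_width: 0.0105
gripper_force: 44.2
```

>>> step_arm(
  rows=[
    [-0.004,-0.045,0,0,0,0],
    [-0.008,-0.09,0,0,0,0],
    [-0.012,-0.135,0,0,0,0],
    [-0.016,-0.18,0,0,0,0],
    [-0.018,-0.22,0,0,0,0],
  ],
)

```text
clock: 39.87
tcp_pos: [0.4581, 0.0914, 0.1956]
orientation: [1.958, 2.456, -0.002]
contact_force: [0.1, 0.1, -4.4]
grip_width: 0.0102
gripper_force: 44.2
```

>>> step_arm(
  rows=[
    [0,-0.02,0,0,0,0],
    [0,-0.03,0,0,0,0],
    [0,-0.03,0,0,0,0],
    [0,-0.03,0,0,0,0],
  ],
)

```text
clock: 40.2
tcp_pos: [0.4594, 0.0766, 0.1961]
orientation: [1.956, 2.458, 0.001]
contact_force: [0.2, -0.4, -3.7]
grip_width: 0.0099
gripper_force: 44.1
```

>>> step_arm(
  rows=[
    [-0.001,-0.003,-0.03,0,0,0],
    [-0.001,-0.003,-0.065,0,0,0],
    [-0.001,-0.003,-0.085,0,0,0],
    [-0.001,-0.003,-0.093,0,0,0],
    [-0.001,-0.003,-0.093,0,0,0],
  ],
)

```text
clock: 40.62
tcp_pos: [0.458, 0.0749, 0.1393]
orientation: [-1.955, -2.459, 0.003]
contact_force: [-0.5, -0.1, -4.1]
grip_width: 0.0101
gripper_force: 44.2
```

>>> step_arm(
  rows=[
    [0,0,-0.003,0,0,0],
    [0,0,-0.003,0,0,0],
    [0,0,-0.003,0,0,0],
  ],
)

```text
clock: 40.87
tcp_pos: [0.4592, 0.0741, 0.1392]
orientation: [1.956, 2.457, 0.002]
contact_force: [-0.5, -0.2, -3.3]
grip_width: 0.0096
gripper_force: 44.2
```

>>> step_arm(
  rows=[
    [0,0,-0.002,0,0,0],
    [0,0,-0.002,0,0,0],
  ],
)

```text
clock: 41.03
tcp_pos: [0.4588, 0.0738, 0.1377]
orientation: [1.957, 2.457, 0.001]
contact_force: [-0.6, -0.6, -3.3]
grip_width: 0.01
gripper_force: 44.2
```

>>> step_arm(
  rows=[
    [0,0,-0.002,0,0,0],
    [0,0,-0.002,0,0,0],
  ],
)

```text
clock: 41.2
tcp_pos: [0.4587, 0.0738, 0.1363]
orientation: [1.957, 2.457, 0.001]
contact_force: [0.2, 0.2, -3.3]
grip_width: 0.0098
gripper_force: 44.2
```

>>> step_arm(
  rows=[
    [0,0,-0.0015,0,0,0],
    [0,0,-0.0015,0,0,0],
  ],
)

```text
clock: 41.37
tcp_pos: [0.4591, 0.0739, 0.1362]
orientation: [1.958, 2.457, 0.002]
contact_force: [-3.0, 0.3, 8.6]
grip_width: 0.0097
gripper_force: 45.9
```

Contact. Release and retreat.

>>> step_arm(
  rows=[
    [0,0,0.001,0,0,0],
    [0,0,0.001,0,0,0],
  ],
)

```text
clock: 41.53
tcp_pos: [0.4589, 0.0738, 0.1363]
orientation: [1.957, 2.457, 0.001]
contact_force: [-0.6, 0.5, 3.6]
grip_width: 0.01
gripper_force: 45.1
```

>>> step_arm(
  rows=[
    [0,0,0,0,0,0],
    [0,0,0,0,0,0],
    [0,0,0,0,0,0],
    [0,0,0,0,0,0],
    [0,0,0,0,0,0],
  ],
  jaw=0,
)

```text
clock: 41.95
tcp_pos: [0.4586, 0.0736, 0.1358]
orientation: [1.957, 2.457, 0.0]
contact_force: [0.3, 0.9, 0.2]
grip_width: 0.0699
gripper_force: 0.0
```

>>> step_arm(
  rows=[
    [0,0,0,0,0,0],
    [0,0,0,0,0,0],
    [0,0,0.04,0,0,0],
    [0,0,0.1,0,0,0],
    [0,0,0.16,0,0,0],
  ],
)

```text
clock: 42.37
tcp_pos: [0.4576, 0.0731, 0.2323]
orientation: [-1.958, -2.456, 0.005]
contact_force: [1.4, 0.7, -0.8]
grip_width: 0.0857
gripper_force: 0.0
```

>>> step_arm(
  rows=[
    [0,0.25,0.15,0,0,0],
    [0,0.25,0.15,0,0,0],
    [0,0.25,0.15,0,0,0],
    [0,0.25,0.15,0,0,0],
    [0,0.25,0.15,0,0,0],
  ],
)

```text
clock: 42.78
tcp_pos: [0.4587, 0.2313, 0.3253]
orientation: [1.948, 2.465, 0.011]
contact_force: [0.1, 0.2, -0.1]
grip_width: 0.0855
gripper_force: 0.0
```

>>> step_arm(
  rows=[
    [0,0,0,0,0,0],
    [0,0,0,0,0,0],
    [0,0,0,0,0,0],
    [0,0,0,0,0,0],
  ],
)

```text
clock: 43.12
tcp_pos: [0.4584, 0.2215, 0.3209]
orientation: [1.961, 2.454, -0.003]
contact_force: [0.1, -0.2, -0.9]
grip_width: 0.0853
gripper_force: 0.0
```

Run:
```python
from h import *
print(r.get_obs()['tcp_pos'])
for n in ('scene','side'):
    im,S=grab(n,n+'13'); a=cv2.imread(f'pics/{n}0.png')[:,:,::-1].astype(int)
    for nm,p in (('wheeled',[.4727,.0034,.11]),('bare',[.4583,.0743,.11]),('gauge',[.778,.162,.01]),('seal',[.693,-.165,.01])):
        x,y=[int(v) for v in proj(n,S,[p])[0]]
        print(n,nm,min(((round(np.abs(np.roll(im,(j,i),(0,1)).astype(int)-a)[y-25:y+15,x-12:x+12].mean(),1),i,j) for i in range(-6,7) for j in range(-6,7))))
```

```text
[0.4584 0.2215 0.3209]
scene wheeled (np.float64(14.8), -1, 0)
scene bare (np.float64(9.4), -1, 1)
scene gauge (np.float64(1.3), 0, 0)
scene seal (np.float64(1.7), 0, 0)
side wheeled (np.float64(28.0), 0, 0)
side bare (np.float64(9.9), 1, 0)
side gauge (np.float64(9.0), 0, 0)
side seal (np.float64(9.1), 0, 0)
```

Everything is back within about 1 px and the bystanders are unmoved, so I'm handing in.

```bash
python3 -c "
from bench import r
print(r.hand_in())"
```

```text
the job is handed in; nothing more can be done
None
```

The job is handed in, with no verdict returned: the plate is seated flat under the hook bar, the arbor lies in both Vs, both rotors stand back in their own kit-board bores, and the dial gauge and seal plate show no movement in the pictures.

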